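Line up drilling blanks on the scribed line and crank the clamp down

ROBOT

A 6-joint arm with a two-finger parallel gripper is mounted at the origin on the work surface. World frame = base frame: x ahead of the robot, y to its left, z up, the work surface at z = 0. Lengths are in m, angles in rad, forces in N, time in s.
With the tool pointing down it reaches from about 0.375 to 0.9 m from the base axis. Payload 3.1 kg.
Tool frame: the origin (TCP) lies midway between the tips of the shut fingers; the grasp point (between the pads) lies 19 mm behind it; z points along the fingers, y is the line along which they close (so a half turn about z gives the same grasp; the last joint's range is limited). The gripper opens to 85 mm and grips with 20 to 120 N. Pads are 22 mm wide; open, the fingers measure 114 mm over their backs; the gripper's body (76 mm by 85 mm) begins 54 mm behind the grasp point. The pads swing forward as they close: fully open they stand 13 mm farther back than shut.
Start: joints at [-1.385, 0.527, 1.433, -0, 1.181, -0.178], TCP at [0.222, -0.584, 0.231] pointing down, gripper open.
Joint ranges: [-3.08, 3.08], [-0.75, 2.2], [0.22, 2.44], [-1.43, 4.57], [0, 2.65], [-2.85, 2.85]. Speed limits (rad/s): [2.79, 2.79, 3.14, 3.14, 3.14, 3.14].

INTERFACE

Orientations are given as a rotation vector (axis times angle).
In Python, from plant import readout, eyes, ctrl gives the robot as it stands.
- The arm moves only by the tool drive_tool, never from a script. Its argument "increments" is a list of rows, each a list of 4 numbers: the shift along the world's x, y, z in m, then the turn about the world's z in degrees. In form: [[tx, ty, tz, turn], ...]. A call has 1 to 8 rows; each row shifts and turns the commanded pose from where the row before left it; what a row does not reach is not made up. A row lasts 1/12 s, in which the tool goes at most 41.7 mm and 7.16 degrees, less where a joint would pass 70% of its speed; a pose out of reach is approached as far as the arm can. A call with a gripper value outside its range is refused whole. "gripper" is the opening, from -1 (shut) to 1 (fully open), set as the call begins (left out, the last holds). The fingers move at their own pace and stop on an object; the grip force is fixed at half the most. Time passes only in rows, so rows that do not move let the fingers close. It gives the time, the measured TCP pose, the force, the opening and the grip force at its end, in the units of the state.
- readout.read_state(): the state, without advancing time (a new reading comes with each control period).
- eyes.grab_frame(name): name is "scene" or "top" or "wrist"; returns a dict with "img" (420x560x3 uint8, blue, green, red), "K" (3x3 intrinsics, pixels), "R" (3x3) and "t" (3): a world point X has camera coordinates R X + t. Camera axes: x right, y down, z forward; pixel columns grow to the right and rows downward; lengths in m; the calibration is good to about 2 mm. A picture is of the moment at which its call begins. There is no depth.
- ctrl.hand_in(): hands the job in; it is judged then, once.
The state is a dict: "time": time; "joint_positions": joint angles; "qd": joint speeds; "joint_efforts": joint torques, N m; "tool_pos": TCP position; "tcp_rot": TCP orientation; "contact_force": force on the tool from outside, world axes, zero at the start; "ft_torque": the same for the moment, N m; "grip_width": finger opening in m; "gripper_force": force on a finger pad.
Only numpy, scipy, OpenCV 4.12 (cv2) and the standard library are available. Lean on these libraries where they do the work, as an engineer would, in place of code of your own. Each camera call takes 0.05 s, during which the arm holds its last target. There are 200 camera calls.

TASK

Get the plywood blanks ready for drilling: push every blank that is there along the jig bed, flat, until its far edge lies on the scribed line and square to it. Then take the crank from its tray, fit it fully onto the square screw end, and wind it clockwise through a good two turns until the bar clamps all the blanks firmly, still on the line. Lift the crank off and stand it upright in the middle of its tray again, without disturbing the other things on the bench.

Things in the scene. Friction and masses are not known exactly. Their poses are not given: they have to be found in the camera images.
- jig: Clamping jig, fixed: black bed, top 18 mm above the table, x -165 to 105, y +-250 mm; across it along y an aluminium bridge, x +-15 mm, top 90 mm above the table, on posts at y +-232 mm. Origin on the table under the screw axis; x points away from the robot, across the scribed line; z up. Place and yaw vary.
- line (a point): Middle of the scribed line: a white line 2 mm wide and 400 mm long on the top of the bed, beyond the bridge, along the jig's y at jig x = 55 mm, z = 18 mm. Axes as the jig's. No physical stop there.
- bar: Wooden clamp bar 26 x 430 x 20 mm under the bridge, along y at jig x = 0, with a row of sprung cork pads along its underside. Origin at the centre of the pads' underside, 40 mm above the table with the screw at 0 (10 mm above a blank's top). It only moves down and up, 5 mm a turn of the screw, and stays where it is wound.
- screw (a joint): Clamp screw turn in rad: grows when wound clockwise seen from above, lowering the bar. Starts at 0 to 2, bar well clear. The bar touches the blanks at about 12.6 (2 turns from 0), then presses harder (sprung) and clamps firmly at 15 to 16; end stop 16.8. Friction about 0.15 N m; does not run back.
- seat (a point): Upright square shaft end of the screw, above the bridge: point on its axis at the top of the round shoulder (30 mm across, 96 mm above the table) where the crank's hub comes to rest. The square is 16 mm wide, 20 mm high, with a 12 mm square tip 4 mm higher. Axes turn with the screw: faces normal to x and y, along the jig's x and y at screw = 0.
- tray: Shallow wooden crank tray, fixed, 110 x 130 mm, walls 5 mm thick and 22 mm high, floor 5 mm thick; left or right of the jig. Origin at the centre of its underside.
- crank: Loose steel crank, 0.35 kg, upright in the tray. Hub 32 mm square, 62 mm tall, 18 mm square socket 25 mm deep from below. Origin: centre of the hub's underside; z up, x along the arm. Arm 14 mm wide, z 26 to 36, to x = 70 mm. Upright round handle, free to spin, at x = 60 mm, 18 mm diameter, z 36 to 86 mm. Counterweight to x = -38 mm, z 24 to 38, y +-15 mm. Balanced; hub free to grip above z = 38.
- blank1: Loose plywood blank 130 (its x) x 70 (y) x 12 mm, 75 g, lying flat on the jig bed, reaching towards or under the bar, its far edge 25 to 60 mm short of the line. Origin at the centre of its underside; the far edge is 65 mm along +x. Lanes are 90 mm apart. Two to four of the four blanks are present.
- blank2: Loose plywood blank 130 (its x) x 70 (y) x 12 mm, 75 g, lying flat on the jig bed, reaching towards or under the bar, its far edge 25 to 60 mm short of the line. Origin at the centre of its underside; the far edge is 65 mm along +x. Lanes are 90 mm apart. Two to four of the four blanks are present.
- blank3: Loose plywood blank 130 (its x) x 70 (y) x 12 mm, 75 g, lying flat on the jig bed, reaching towards or under the bar, its far edge 25 to 60 mm short of the line. Origin at the centre of its underside; the far edge is 65 mm along +x. Lanes are 90 mm apart. Two to four of the four blanks are present.
- blank4: Loose plywood blank 130 (its x) x 70 (y) x 12 mm, 75 g, lying flat on the jig bed, reaching towards or under the bar, its far edge 25 to 60 mm short of the line. Origin at the centre of its underside; the far edge is 65 mm along +x. Lanes are 90 mm apart. Two to four of the four blanks are present.
- tape_roll: Bystander, leave alone: yellow adhesive-tape roll, 96 mm across, 25 mm high, lying flat near the robot.
- offcut: Bystander, leave alone: pale wooden offcut 90 x 50 x 18 mm, lying near the robot.
Mind the look-alikes: they are no part of the job. What is shaped like the blank2 but green is not meant. Leave any red look-alike of the tray alone.

How it is judged:
By the outcome, as a careful person would: the job done as asked, in the order asked, and still so for the second after the job is handed in, with the robot touching nothing.
Of blank1, blank2, blank3, blank4 only 2 to 4 are there at a start; the rules pass over those that are not, and their reading is None.
At some moment in a run one of blank1, blank2, blank3, blank4 may be knocked a few centimetres aside while the robot is not near it.
Once in a run the grip may slacken for a moment while it holds something.
It also fails if it takes over 210 s, if anything falls off the work surface, if the arm or the gripper's body presses on something with over 40 N, if the wrist force passes 120 N, or if a joint passes its speed limit or range.

## Working session

There is one attempt and no reset: what is moved stays moved. The work goes in short steps, Python scripts to look and compute and a tool call to move; the robot and the scene stay as the last step left them, time stands still between calls to the robot, and variables do not carry over. Pictures are saved under pics/ and viewed, at most 14 in all, crops included, and the job is handed in when it is done.

Besides the shell and the picture viewer there is one more tool, called by a JSON object that holds its "fn" and its "kwargs". drive_tool: Moves the arm, as the interface text tells. Its arguments: {"type":"object","properties":{"increments":{"type":"array"},"gripper":{"type":"number"}},"required":["increments"]}

```bash
mkdir -p pics; ls
python3 - <<'E'
from plant import readout, eyes
import cv2,numpy as np
s=readout.read_state();print(s)
for n in ("scene","top"):
    f=eyes.grab_frame(n);cv2.imwrite(f"pics/{n}0.png",f["img"]);print(n,f["K"].tolist(),np.round(f["R"],3).tolist(),f["t"])
    np.savez(f"{n}0.npz",**f)
E
```

```text
pics
{'time': 0.0, 'joint_positions': array([-1.38551054e+00,  5.28463008e-01,  1.43393479e+00,  1.63841196e-05,
        1.18138983e+00, -1.78527859e-01]), 'qd': array([-0.00062478,  0.00146542, -0.0003039 ,  0.00103282,  0.00019576,
       -0.00126816]), 'joint_efforts': array([ 2.45730587e-05, -4.42348301e+01, -1.78024596e+01, -2.23095635e-04,
        8.48617055e-03,  7.24711725e-06]), 'tool_pos': array([ 0.22227942, -0.58335669,  0.23032523]), 'tcp_rot': array([-3.08760100e+00, -5.67923928e-01, -1.21398512e-05]), 'contact_force': array([ 0.61622091, -0.51205697,  0.11181733]), 'ft_torque': array([-0.00629466,  0.02498384, -0.02403473]), 'gripper_force': 0.0, 'grip_width': 0.08546122729770411}
scene [[456.34450722850386, 0.0, 267.03952950019055], [0.0, 456.34450722850386, 204.37461366554854], [0.0, 0.0, 1.0]] [[-0.775, 0.632, 0.019], [0.384, 0.494, -0.78], [-0.502, -0.597, -0.626]] [ 0.38586731 -0.08243262  1.77715788]
top [[486.57676855519054, 0.0, 276.19443369197495], [0.0, 486.57676855519054, 202.10644312150202], [0.0, 0.0, 1.0]] [[-0.017, -1.0, -0.002], [-0.989, 0.017, -0.144], [0.144, -0.001, -0.99]] [-0.04788717  0.50481717  1.52147246]
```

Run:
```python
import cv2
for n in ("scene","top"):
    i=cv2.imread(f"pics/{n}0.png"); cv2.imwrite(f"pics/{n}0b.png",cv2.resize(i,(800,600),interpolation=cv2.INTER_CUBIC))
```

```text
(no output)
```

View pics/scene0b.png

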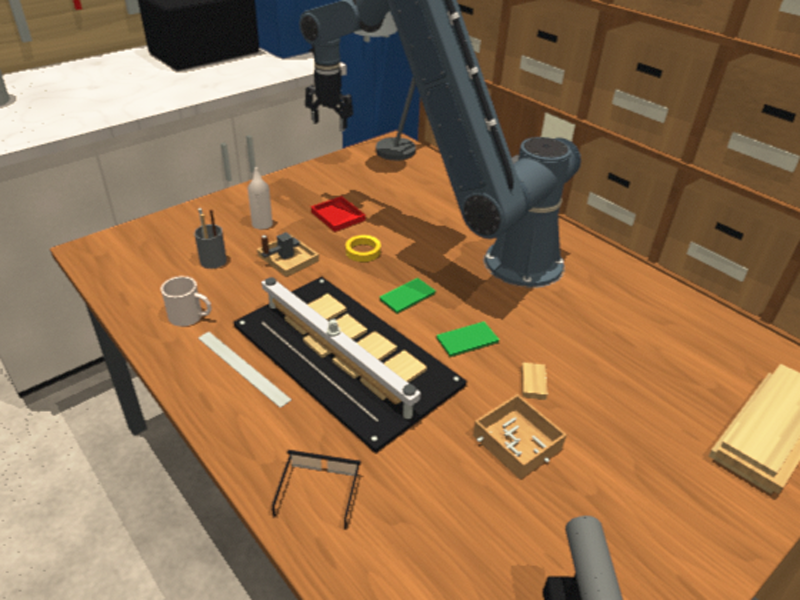

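View pics/top0b.png

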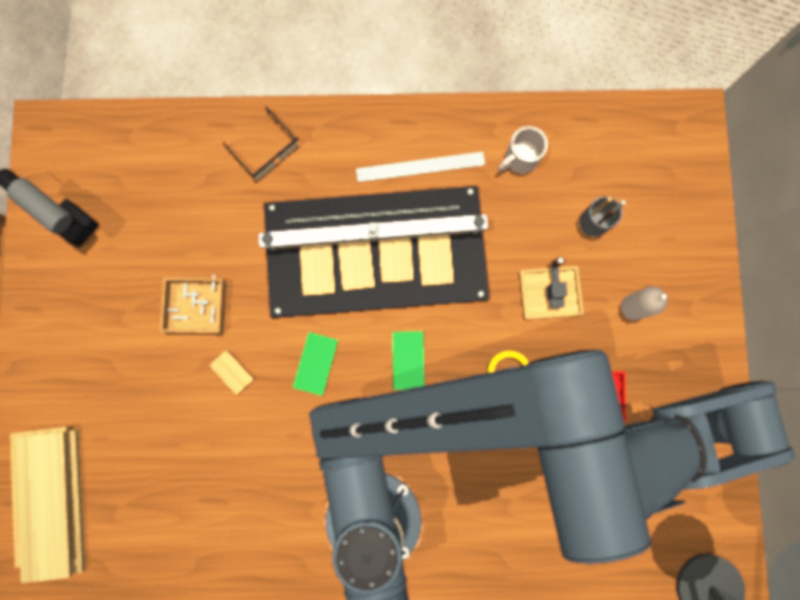

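The bench has all four blanks; the crank tray is at right in the top view (~551,293 of 800x600), the bridge knob at (373,230), and the white line runs from (287,221) to (460,208). The two green look-alikes and the red tray are clear of the work area.

```bash
cat > h.py <<'E'
import cv2,numpy as np
from plant import readout, eyes
def proj(f,P):
    c=np.atleast_2d(P)@f["R"].T+f["t"]; p=c@f["K"].T; return p[:,:2]/p[:,2:]
def unproj(f,uv,z):
    uv=np.atleast_2d(uv); d=np.c_[uv,np.ones(len(uv))]@np.linalg.inv(f["K"]).T@f["R"]; o=-f["R"].T@f["t"]
    return o+d*((z-o[2])/d[:,2])[:,None]
def load(n): return dict(np.load(n+".npz"))
def grab(n,name):
    f=eyes.grab_frame(n); np.savez(name+".npz",**f); cv2.imwrite(f"pics/{name}.png",f["img"]); return f
def rot(a): return np.array([[np.cos(a),-np.sin(a)],[np.sin(a),np.cos(a)]])
def j2w(J,p): # J=(x,y,yaw)
    return np.atleast_2d(p)@rot(J[2]).T+J[:2]
def w2j(J,p): return (np.atleast_2d(p)-J[:2])@rot(J[2])
E
python3 - <<'E'
from h import *
f=load("top0"); im=f["img"]; hsv=cv2.cvtColor(im,cv2.COLOR_BGR2HSV)
m=((hsv[...,2]<60)).astype(np.uint8); m[:120]=0; m[225:]=0; m[:,:175]=0;m[:,350:]=0
c=max(cv2.findContours(cv2.morphologyEx(m,cv2.MORPH_CLOSE,np.ones((25,25))),0,1)[0],key=cv2.contourArea)
q=c[:,0,:].astype(float); w=unproj(f,q,0.018)[:,:2]
r=cv2.minAreaRect((w*1000).astype(np.float32)); print("bed",r)
# blanks
b=((hsv[...,0]>12)&(hsv[...,0]<28)&(hsv[...,1]>60)&(hsv[...,2]>150)).astype(np.uint8)
b[:, :195]=0;b[:,330:]=0;b[:160]=0;b[212:]=0
for c in cv2.findContours(b,0,1)[0]:
    if cv2.contourArea(c)>50:
        print("blank",cv2.minAreaRect((unproj(f,c[:,0].astype(float),.03)[:,:2]*1000).astype(np.float32)))
cv2.imwrite("pics/c.png",np.vstack([cv2.resize(im[125:230,170:420],None,fx=3.2,fy=3.2,interpolation=3)]))
E
```

```text
bed ((597.0812377929688, 197.7608642578125), (65.36858367919922, 13.307573318481445), 89.03551483154297)
blank ((553.8840942382812, 118.76807403564453), (118.27788543701172, 75.69737243652344), 3.299252510070801)
blank ((562.3219604492188, 30.781354904174805), (112.8361587524414, 75.82294464111328), 5.555439472198486)
blank ((573.0859985351562, -59.868350982666016), (103.87621307373047, 75.2961196899414), 2.5956475734710693)
blank ((571.905029296875, -149.6702117919922), (117.61380767822266, 75.5487289428711), 3.0966734886169434)
```

View pics/c.png

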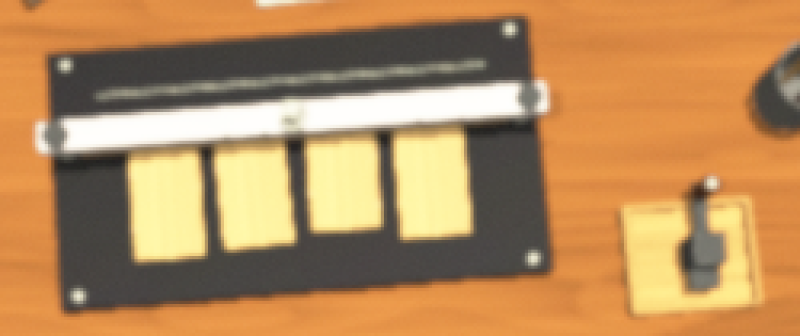

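The crop shows the bed corners at (49,55), (525,17), (551,271), (63,312), the line from (95,97) to (487,64), and the crank hub at (708,249) with its handle at (711,184).

Run:
```python
from h import *
f=load("top0")
g=lambda p:np.array(p,float)/3.2+[170-.34,125-.34]
c=unproj(f,g([(49,55),(525,17),(551,271),(63,312)]),.018)[:,:2]
m=np.array([(.105,.25),(.105,-.25),(-.165,-.25),(-.165,.25)])
A=[];b=[]
for (x,y),(X,Y) in zip(m,c): A+=[[x,-y,1,0],[y,x,0,1]]; b+=[X,Y]
s=np.linalg.lstsq(np.array(A),np.array(b),rcond=None)[0]
J=np.array([s[2],s[3],np.arctan2(s[1],s[0])]);print("scale",np.hypot(s[0],s[1]),"J",J,np.degrees(J[2]))
print("res",(j2w(J,m)-c)*1000)
print("line ends in jig",w2j(J,unproj(f,g([(95,97),(487,64)]),.018)[:,:2]))
print("bridge ends",w2j(J,unproj(f,g([(42,137),(543,97)]),.09)[:,:2]))
bl=np.array([(.5539,.1188),(.5623,.0308),(.5731,-.0599),(.5719,-.1497)])
print("blanks",w2j(J,bl)); np.save("J.npy",J)
print("crank hub",unproj(f,g([(708,249)]),.067),"handle",unproj(f,g([(711,184)]),.091))
print("tray",unproj(f,g([(622,207),(754,195),(764,304),(632,316)]),.022))
```

```text
scale 0.9869967941857621 J [ 0.62526027 -0.01124615  0.06594569] 3.778409501182803
res [[ 0.9224804   3.68296124]
 [ 1.75700875 -3.07331013]
 [-2.33910424 -3.49000799]
 [-1.89737791  2.7775308 ]]
line ends in jig [[ 0.05557431  0.20173995]
 [ 0.0569324  -0.20285228]]
bridge ends [[ 0.00128871  0.24542568]
 [ 0.00064261 -0.24592842]]
blanks [[-0.06263539  0.13446597]
 [-0.06005266  0.0461037 ]
 [-0.05525308 -0.04511084]
 [-0.0623681  -0.13463658]]
crank hub [[ 0.49232517 -0.41602296  0.067     ]] handle [[ 0.55259967 -0.41641493  0.091     ]]
tray [[ 0.54309267 -0.34182147  0.022     ]
 [ 0.55318672 -0.47620078  0.022     ]
 [ 0.44194453 -0.48016232  0.022     ]
 [ 0.43206057 -0.34713916  0.022     ]]
```

{"fn": "drive_tool", "kwargs": {"increments": [[0.01,0.03,0.035,-2],[0.02,0.035,0.03,-3],[0.025,0.035,0.01,-3],[0.025,0.035,0.01,-3],[0.025,0.035,0.01,-3],[0.025,0.035,0.01,-3],[0.025,0.035,0.01,0],[0.025,0.035,0.01,0]], "gripper": 1}}

```text
time: 0.77
tool_pos: [0.3899, -0.3283, 0.3438]
tcp_rot: [-3.139, -0.104, 0.001]
contact_force: [0.1, 0.0, -0.8]
grip_width: 0.0857
gripper_force: 0.0
```

{"fn": "drive_tool", "kwargs": {"increments": [[0.02,0.038,0,0],[0.02,0.038,0,0],[0.02,0.038,0,0],[0.02,0.038,0,0],[0.01,0.038,0,0],[0.01,0.038,0,0],[0.0,0.038,0,0],[0,0.038,0,0]]}}

```text
time: 1.43
tool_pos: [0.4869, -0.0289, 0.3432]
tcp_rot: [-3.139, -0.106, 0.001]
contact_force: [1.0, -0.5, 0.1]
grip_width: 0.0853
gripper_force: 0.0
```

{"fn": "drive_tool", "kwargs": {"increments": [[0,0,0.02,0],[0,0,0,0],[0,0,0,0]]}}

```text
time: 1.68
tool_pos: [0.4875, -0.0309, 0.3642]
tcp_rot: [3.138, 0.107, 0.003]
contact_force: [-0.6, -0.2, -0.9]
grip_width: 0.0853
gripper_force: 0.0
```

Run:
```python
from h import *
f=grab("wrist","w1");s=readout.read_state();print(s["tool_pos"],s["tcp_rot"],s["joint_positions"],s["time"])
J=np.load("J.npy");im=f["img"].copy()
def pl(pts,z):
    w=j2w(J,pts); p=proj(f,np.c_[w,np.full(len(w),z)]).astype(np.int32); cv2.polylines(im,[p],True,(0,0,255),1)
pl([(.055,.2),(.055,-.2)],.018); pl([(.105,.25),(.105,-.25),(-.165,-.25),(-.165,.25)],.018); pl([(.015,.25),(.015,-.25),(-.015,-.25),(-.015,.25)],.09)
cv2.imwrite("pics/w1o.png",cv2.resize(im,(800,600)))
```

```text
[ 0.48705068 -0.03141541  0.36344223] [3.13921186e+00 1.04837828e-01 4.83154320e-04] [-2.93538368e-01  1.96053822e-01  1.57792633e+00 -5.08977076e-04
  1.36711865e+00  1.21059315e+00] 1.7333
```

View pics/w1o.png

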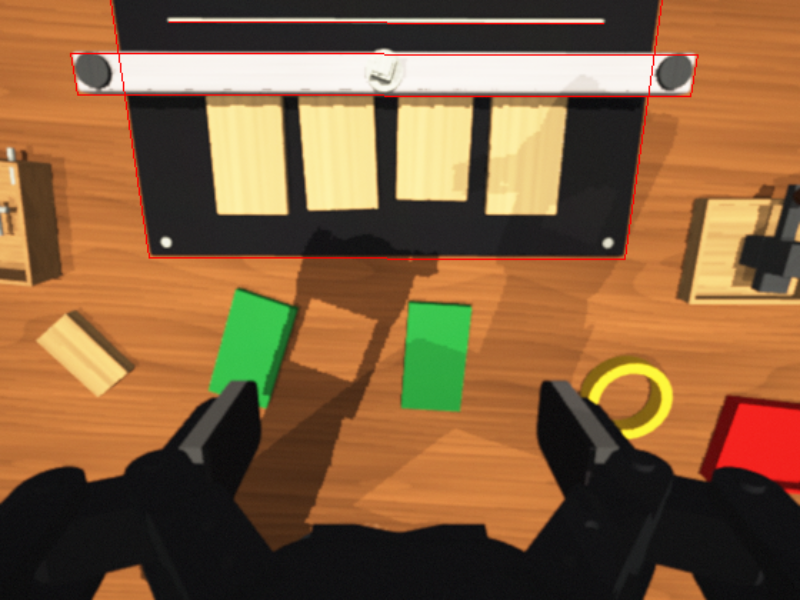

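The wrist view overlays the jig model very well. The near edges of the blanks lie at rows 200–214, and the screw's square end, slightly turned, is at (384,70).

```bash
cat >> h.py <<'E'
def jig_u(f,J,uv,z): return w2j(J,unproj(f,uv,z)[:,:2])
def blanks(f,J,z=.03):
    """quads of visible tan regions on the bed near side, near edge line in jig coords"""
    hsv=cv2.cvtColor(f["img"],cv2.COLOR_BGR2HSV)
    m=((hsv[...,0]>12)&(hsv[...,0]<32)&(hsv[...,1]>45)&(hsv[...,2]>95)).astype(np.uint8)
    roi=np.zeros_like(m); w=j2w(J,[(-.022,.215),(-.022,-.215),(-.16,-.215),(-.16,.215)])
    cv2.fillPoly(roi,[proj(f,np.c_[w,np.full(4,.03)]).astype(np.int32)],1); m*=roi
    out=[]
    for c in cv2.findContours(m,0,1)[0]:
        if cv2.contourArea(c)<200: continue
        p=jig_u(f,J,c[:,0]+0.0,z); y0,y1=p[:,1].min(),p[:,1].max()
        e=[]
        for y in np.linspace(y0+.012,y1-.012,12):
            k=p[abs(p[:,1]-y)<.004]
            if len(k): e.append(k[k[:,0].argmin()])
        e=np.array(e); a=np.polyfit(e[:,1],e[:,0],1); yc=(y0+y1)/2
        out.append((yc,np.polyval(a,yc),-np.degrees(np.arctan(a[0])),y1-y0))
    return sorted(out,reverse=True)
def line_x(f,J,ys):
    """subpixel x of the white line (jig coords) at given jig y"""
    g=cv2.cvtColor(f["img"],cv2.COLOR_BGR2GRAY).astype(np.float32); r=[]
    xs=np.arange(.043,.067,.00025)
    for y in ys:
        w=j2w(J,np.c_[xs,np.full(len(xs),y)]); p=proj(f,np.c_[w,np.full(len(xs),.018)]).astype(np.float32)
        v=cv2.remap(g,p[:,:1],p[:,1:],1)[:,0]; v=np.clip(v-np.median(v)-20,0,None); r.append((v*xs).sum()/max(v.sum(),1e-6))
    return np.array(r)
E
python3 - <<'E'
from h import *
f=load("w1");J=np.load("J.npy")
print(line_x(f,J,np.linspace(-.18,.18,7)))
for b in blanks(f,J): print(np.round(b,4))
im=f["img"]; cv2.imwrite("pics/sq.png",cv2.resize(im[25:75,240:300],(600,500),interpolation=cv2.INTER_CUBIC))
E
```

```text
[0.05786165 0.0577598  0.05785867 0.05776323 0.05791028 0.05778844
 0.05787908]
[ 0.1343 -0.1177  0.11    0.0731]
[ 0.0463 -0.1125  2.3608  0.0738]
[-0.0448 -0.1034  0.1125  0.072 ]
[-0.1332 -0.1172  0.11    0.0726]
```

View pics/sq.png

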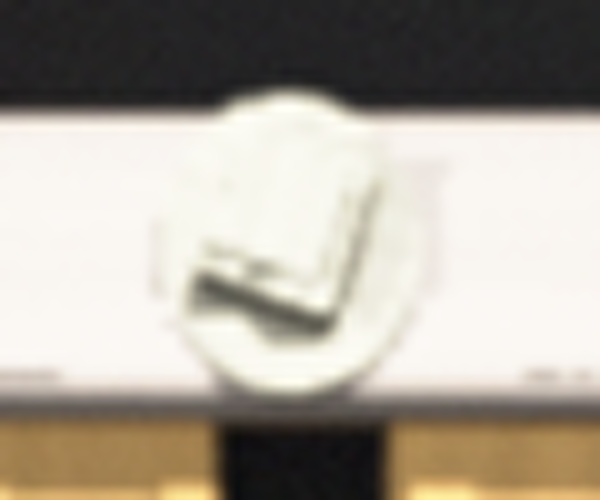

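{"fn": "drive_tool", "kwargs": {"increments": [[-0.001,-0.03,-0.03,0],[-0.001,-0.03,-0.04,0],[-0.001,-0.03,-0.04,0],[0,-0.03,-0.04,0],[0,-0.002,-0.04,0],[0,0,-0.04,0],[0,0,-0.03,0],[0,0,0,0]], "gripper": 0}}

```text
time: 2.4
tool_pos: [0.4793, -0.1369, 0.1181]
tcp_rot: [-3.133, -0.099, 0.02]
contact_force: [-0.0, 0.2, -0.3]
grip_width: 0.0428
gripper_force: 0.0
```

{"fn": "drive_tool", "kwargs": {"increments": [[0.003,-0.01,0,0],[0.002,-0.007,-0.02,0],[0,0,-0.025,0],[0,0,-0.025,0],[0,0,-0.02,0],[0,0,0,0],[0,0,0,0]]}}

```text
time: 2.98
tool_pos: [0.4905, -0.1558, 0.0355]
tcp_rot: [3.139, 0.104, 0.003]
contact_force: [-0.2, 0.2, 0.1]
grip_width: 0.0425
gripper_force: 0.0
```

{"fn": "drive_tool", "kwargs": {"increments": [[0,0.001,-0.007,0],[0,0.001,-0.0075,0],[0,0,0,0],[0.01,0.0007,0,0],[0.01,0.0007,0,0],[0.01,0.0007,0,0],[0.01,0.0007,0,0],[0.008,0.0005,0,0]]}}

```text
time: 3.65
tool_pos: [0.5393, -0.1491, 0.0201]
tcp_rot: [3.139, 0.106, 0.002]
contact_force: [-0.7, 0.1, 0.8]
grip_width: 0.0424
gripper_force: 0.4
```

{"fn": "drive_tool", "kwargs": {"increments": [[0.005,0.0003,0,0],[0,0,0,0],[0,0,0,0]]}}

```text
time: 3.9
tool_pos: [0.5427, -0.1486, 0.0197]
tcp_rot: [3.14, 0.106, 0.0]
contact_force: [-0.7, -0.2, -0.4]
grip_width: 0.0429
gripper_force: 0.0
```

{"fn": "drive_tool", "kwargs": {"increments": [[-0.024,-0.0016,0,0],[-0.025,-0.0016,0,0],[-0.002,0.03,0,0],[-0.002,0.03,0,0],[-0.0018,0.027,0,0],[0,0,0,0],[0,0,0,0]]}}

```text
time: 4.48
tool_pos: [0.4867, -0.0637, 0.0198]
tcp_rot: [-3.139, -0.109, 0.002]
contact_force: [-0.8, -0.2, 1.0]
grip_width: 0.0426
gripper_force: 0.0
```

{"fn": "drive_tool", "kwargs": {"increments": [[0.012,0.0008,0,0],[0.012,0.0008,0,0],[0.01,0.0007,0,0],[0.008,0.0005,0,0],[0.006,0.0004,0,0],[0.002,0.0001,0,0],[0,0,0,0],[0,0,0,0]]}}

```text
time: 5.15
tool_pos: [0.5371, -0.0618, 0.0197]
tcp_rot: [-3.14, -0.105, 0.001]
contact_force: [-0.2, -0.5, -0.1]
grip_width: 0.0428
gripper_force: 0.0
```

{"fn": "drive_tool", "kwargs": {"increments": [[-0.024,-0.0016,0,0],[-0.027,-0.0018,0,0],[-0.002,0.03,0,0],[-0.002,0.03,0,0],[-0.0018,0.03,0,0],[0,0,0,0],[0,0,0,0]]}}

```text
time: 5.73
tool_pos: [0.4798, 0.0263, 0.0198]
tcp_rot: [-3.139, -0.11, 0.002]
contact_force: [0.2, -0.3, -0.6]
grip_width: 0.0422
gripper_force: 0.0
```

{"fn": "drive_tool", "kwargs": {"increments": [[0.012,0.0008,0,0],[0.012,0.0008,0,0],[0.01,0.0007,0,0],[0.009,0.0005,0,0],[0.006,0.0004,0,0],[0.002,0.0001,0,0],[0,0,0,0],[0,0,0,0]]}}

```text
time: 6.4
tool_pos: [0.5312, 0.028, 0.0196]
tcp_rot: [-3.14, -0.105, 0.001]
contact_force: [-0.2, 0.2, 0.2]
grip_width: 0.0427
gripper_force: 0.0
```

{"fn": "drive_tool", "kwargs": {"increments": [[-0.027,-0.0018,0,0],[-0.029,-0.0019,0,0],[-0.002,0.03,0,0],[-0.002,0.03,0,0],[-0.0018,0.028,0,0],[0,0,0,0],[0,0,0,0]]}}

```text
time: 6.98
tool_pos: [0.469, 0.1136, 0.0198]
tcp_rot: [3.14, 0.111, -0.001]
contact_force: [0.6, -0.1, 0.3]
grip_width: 0.0423
gripper_force: 0.0
```

{"fn": "drive_tool", "kwargs": {"increments": [[0.012,0.0008,0,0],[0.012,0.0008,0,0],[0.012,0.0008,0,0],[0.01,0.0006,0,0],[0.007,0.0004,0,0],[0.003,0.0001,0,0],[0,0,0,0],[0,0,0,0]]}}

```text
time: 7.65
tool_pos: [0.5254, 0.1155, 0.0197]
tcp_rot: [3.14, 0.104, -0.001]
contact_force: [-0.8, -0.4, -0.5]
grip_width: 0.0426
gripper_force: 0.0
```

{"fn": "drive_tool", "kwargs": {"increments": [[-0.015,-0.001,0,0],[0,-0.015,0.04,0],[0,-0.03,0.041,0],[0.01,-0.03,0.041,0],[0.02,-0.025,0.036,0],[0.02,-0.02,0.036,0],[0.02,-0.01,0.036,0],[0.02,0,0.036,0]]}}

```text
time: 8.32
tool_pos: [0.5934, -0.0003, 0.2622]
tcp_rot: [3.139, 0.101, -0.003]
contact_force: [1.6, -1.1, -0.2]
grip_width: 0.0427
gripper_force: 0.0
```

{"fn": "drive_tool", "kwargs": {"increments": [[0.02,0,0.035,0],[0.02,0,0.035,0],[0,0,0,0],[0,0,0,0]]}}

```text
time: 8.65
tool_pos: [0.6353, 0.0018, 0.3329]
tcp_rot: [3.139, 0.105, 0.008]
contact_force: [-0.4, 0.8, -1.1]
grip_width: 0.0427
gripper_force: 0.0
```

Run:
```python
from h import *
f=grab("wrist","w2");s=readout.read_state();print(s["tool_pos"],s["time"])
J=np.load("J.npy")
print(line_x(f,J,np.linspace(-.18,.18,7)))
cv2.imwrite("pics/w2o.png",cv2.resize(f["img"],(800,600)))
```

```text
[0.63330428 0.00209812 0.33042597] 8.7
[0.05787699 0.04927796 0.04897098 0.05770606 0.04905527 0.04924685
 0.05782363]
```

View pics/w2o.png

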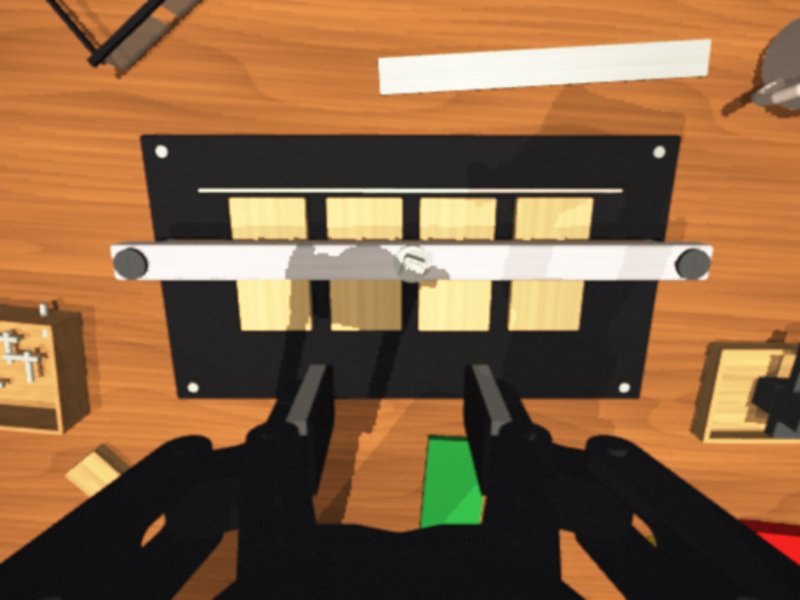

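All four blanks are now 7 px short of the line (edges at row ~197 vs line at row 190). I'll measure the remaining gaps at sub-pixel level.

```bash
cat >> h.py <<'E'
def far_edges(f,J,yc=(.134,.047,-.044,-.133),lo=.02,hi=.075):
    """gap line centre - far top edge (mm) and skew deg, per blank"""
    g=f["img"][...,1].astype(np.float32); ch=f["img"].astype(np.float32)
    sat=cv2.GaussianBlur(ch[...,2]-ch[...,0],(0,0),.6)   # tan: red-blue high; white/black: ~0
    L=line_x(f,J,[-.18,-.0895+.001,0.0015,.0905,.18]); ls=np.array([-.18,-.0885,.0015,.0905,.18])
    ok=abs(L-np.median(L[[0,-1]]))<.002; la=np.polyfit(ls[ok],L[ok],1)
    xs=np.arange(lo,hi,.00025); out=[]
    for y0 in yc:
        e=[];yy=np.linspace(y0-.027,y0+.027,19)
        for y in yy:
            w=j2w(J,np.c_[xs,np.full(len(xs),y)]); p=proj(f,np.c_[w,np.full(len(xs),.03)]).astype(np.float32)
            v=cv2.remap(sat,p[:,:1],p[:,1:],1)[:,0]; h=.5*np.percentile(v,85)
            k=np.where(v>h)[0]; e.append(xs[k[-1]] if len(k) else np.nan)
        a=np.polyfit(yy,e,1); out.append((round((np.polyval(la,y0)-np.polyval(a,y0))*1000,2),round(-np.degrees(np.arctan(a[0])-np.arctan(la[0])),2),round(np.std(e-np.polyval(a,yy))*1000,2)))
    return L,out
E
python3 - <<'E'
from h import *
f=load("w2");J=np.load("J.npy")
L,o=far_edges(f,J);print(L);print(o)
for b in blanks(f,J): print(np.round(b,4))
c=-f["R"].T@f["t"];print("cam",c,w2j(J,c[:2]))
E
```

```text
[0.05787699 0.05776944 0.05768194 0.0579095  0.05782363]
[(np.float64(5.15), np.float64(-0.28), np.float64(0.08)), (np.float64(5.05), np.float64(-0.07), np.float64(0.05)), (np.float64(5.36), np.float64(-0.58), np.float64(0.09)), (np.float64(5.06), np.float64(0.0), np.float64(0.0))]
[ 0.1339 -0.078   1.8724  0.0724]
[ 0.0441 -0.0774  2.5102  0.0714]
[-0.0433 -0.0784  0.0323  0.0722]
[-0.1331 -0.0783  0.0323  0.0725]
cam [0.70744536 0.00634916 0.47543005] [[0.08316595 0.01214124]]
```

{"fn": "drive_tool", "kwargs": {"increments": [[-0.03,0.025,0,0],[-0.035,0.025,-0.01,0],[-0.035,0.025,-0.03,0],[-0.02,0.025,-0.035,0],[-0.01,0.013,-0.04,0],[0,0,-0.04,0],[0,0,-0.04,0],[0,0,-0.04,0]]}}

```text
time: 9.37
tool_pos: [0.5124, 0.1055, 0.1056]
tcp_rot: [-3.14, -0.107, 0.007]
contact_force: [0.8, 0.3, -0.7]
grip_width: 0.0428
gripper_force: 0.0
```

{"fn": "drive_tool", "kwargs": {"increments": [[0,0,-0.02,0],[0,0,-0.01,0],[0,0,0,0],[0,0,0,0]]}}

```text
time: 9.7
tool_pos: [0.515, 0.1049, 0.0778]
tcp_rot: [-3.14, -0.105, 0.003]
contact_force: [0.8, 0.3, 1.5]
grip_width: 0.0432
gripper_force: 0.0
```

{"fn": "drive_tool", "kwargs": {"increments": [[-0.005,0.01,0,0],[0,0,-0.02,0],[0,0,-0.02,0],[0,0,-0.018,0],[0,0,0,0],[0,0,0,0]]}}

```text
time: 10.2
tool_pos: [0.5111, 0.1155, 0.021]
tcp_rot: [-3.14, -0.106, -0.001]
contact_force: [-0.2, 0.9, 0.4]
grip_width: 0.0427
gripper_force: 0.0
```

{"fn": "drive_tool", "kwargs": {"increments": [[0.009,0.0006,-0.001,0],[0.006,0.0004,0,0],[0.003,0.0002,0,0],[0.0017,0.0001,0,0],[0,0,0,0],[0,0,0,0],[0,0,0,0]]}}

```text
time: 10.78
tool_pos: [0.5307, 0.1162, 0.0192]
tcp_rot: [-3.14, -0.105, 0.0]
contact_force: [0.2, -0.5, -0.6]
grip_width: 0.0424
gripper_force: 0.0
```

{"fn": "drive_tool", "kwargs": {"increments": [[-0.02,-0.0013,0,0],[0.002,-0.03,0,0],[0.002,-0.03,0,0],[0.0018,-0.028,0,0],[0,0,0,0],[0,0,0,0]]}}

```text
time: 11.28
tool_pos: [0.5167, 0.0256, 0.0191]
tcp_rot: [-3.14, -0.1, 0.0]
contact_force: [0.0, 0.8, -0.2]
grip_width: 0.0426
gripper_force: 0.0
```

{"fn": "drive_tool", "kwargs": {"increments": [[0.009,0.0006,0,0],[0.006,0.0004,0,0],[0.003,0.0002,0,0],[0.002,0.0001,0,0],[0,0,0,0],[0,0,0,0],[0,0,0,0]]}}

```text
time: 11.87
tool_pos: [0.5363, 0.0287, 0.0191]
tcp_rot: [-3.14, -0.106, 0.001]
contact_force: [0.4, -0.1, 0.8]
grip_width: 0.0427
gripper_force: 0.0
```

{"fn": "drive_tool", "kwargs": {"increments": [[-0.02,-0.0013,0,0],[0.002,-0.03,0,0],[0.002,-0.03,0,0],[0.0018,-0.028,0,0],[0,0,0,0],[0,0,0,0]]}}

```text
time: 12.37
tool_pos: [0.5226, -0.0625, 0.0192]
tcp_rot: [3.14, 0.1, 0.001]
contact_force: [0.2, 1.2, -0.5]
grip_width: 0.0426
gripper_force: 0.0
```

{"fn": "drive_tool", "kwargs": {"increments": [[0.009,0.0006,0,0],[0.006,0.0004,0,0],[0.003,0.0002,0,0],[0.002,0.0001,0,0],[0,0,0,0],[0,0,0,0],[0,0,0,0]]}}

```text
time: 12.95
tool_pos: [0.5422, -0.0593, 0.0191]
tcp_rot: [-3.14, -0.106, 0.0]
contact_force: [-0.4, 0.1, 0.1]
grip_width: 0.0425
gripper_force: 0.0
```

{"fn": "drive_tool", "kwargs": {"increments": [[-0.02,-0.0013,0,0],[0.002,-0.03,0,0],[0.002,-0.03,0,0],[0.0018,-0.028,0,0],[0,0,0,0],[0,0,0,0]]}}

```text
time: 13.45
tool_pos: [0.5284, -0.1506, 0.0192]
tcp_rot: [3.14, 0.101, 0.001]
contact_force: [0.0, -0.0, 0.3]
grip_width: 0.0425
gripper_force: 0.0
```

{"fn": "drive_tool", "kwargs": {"increments": [[0.009,0.0006,0,0],[0.006,0.0004,0,0],[0.003,0.0002,0,0],[0.002,0.0001,0,0],[0,0,0,0],[0,0,0,0],[0,0,0,0]]}}

```text
time: 14.03
tool_pos: [0.5481, -0.1473, 0.0191]
tcp_rot: [-3.14, -0.106, 0.0]
contact_force: [0.1, -0.1, -0.4]
grip_width: 0.0425
gripper_force: 0.0
```

{"fn": "drive_tool", "kwargs": {"increments": [[-0.015,-0.001,0,0],[0,0.015,0.04,0],[0,0.03,0.041,0],[0.01,0.03,0.041,0],[0.02,0.03,0.041,0],[0.02,0.03,0.041,0],[0.01,0.02,0.041,0],[0,0,0.041,0]]}}

```text
time: 14.7
tool_pos: [0.5808, -0.0181, 0.2658]
tcp_rot: [-3.138, -0.111, 0.001]
contact_force: [0.8, -1.3, -0.7]
grip_width: 0.0429
gripper_force: 0.0
```

{"fn": "drive_tool", "kwargs": {"increments": [[0.0,0,0.03,0],[0,0,0,0],[0,0,0,0]]}}

```text
time: 14.95
tool_pos: [0.5815, -0.0217, 0.2972]
tcp_rot: [3.139, 0.106, 0.008]
contact_force: [0.5, 0.7, -0.8]
grip_width: 0.0428
gripper_force: 0.0
```

Run:
```python
from h import *
f=grab("wrist","w3");s=readout.read_state();print(s["tool_pos"],s["time"])
J=np.load("J.npy")
L,o=far_edges(f,J);print(L);print(np.array(o).tolist())
for b in blanks(f,J): print(np.round(b,4))
c=-f["R"].T@f["t"];print("cam",w2j(J,c[:2]))
cv2.imwrite("pics/w3o.png",cv2.resize(f["img"][60:330],(800,386),interpolation=3))
```

```text
[ 0.58017479 -0.02161206  0.29509381] 15.0
[0.05773298 0.05785483 0.0577257  0.05789704 0.05776101]
[[1.09, -1.02, 0.25], [1.92, 0.46, 0.07], [2.17, 0.55, 0.13], [1.83, 0.58, 0.17]]
[ 0.1333 -0.0734  0.0573  0.0726]
[ 0.0442 -0.0733  0.0573  0.0712]
[-0.0432 -0.0733  0.0573  0.0717]
[-0.1332 -0.0745  0.057   0.0722]
cam [[ 0.02790451 -0.00760526]]
```

View pics/w3o.png

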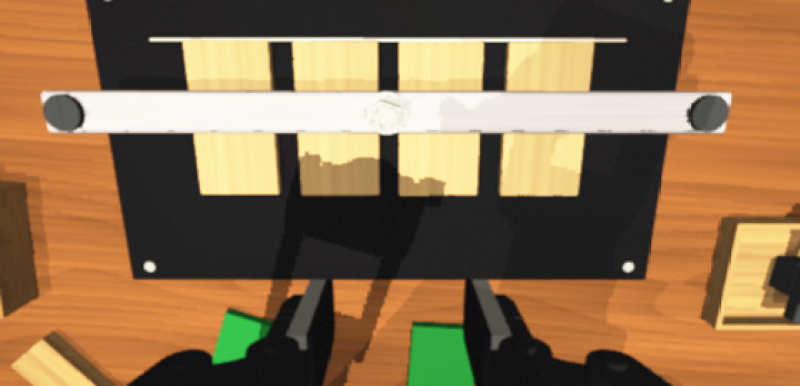

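The blank edges now sit right at the line (row ~40 in the crop). I'll take close, straight-down pictures over the line to get the final fraction of a millimetre.

{"fn": "drive_tool", "kwargs": {"increments": [[0.008,0.03,-0.02,0],[0.008,0.03,-0.03,0],[0.007,0.03,-0.03,0],[0,0.009,-0.02,0],[0,0,-0.015,0],[0,0,0,0],[0,0,0,0]]}}

```text
time: 15.58
tool_pos: [0.6013, 0.0752, 0.1793]
tcp_rot: [-3.139, -0.105, 0.01]
contact_force: [-1.0, -0.4, -0.1]
grip_width: 0.0427
gripper_force: 0.0
```

Run:
```python
from h import *
f=grab("wrist","w4a");print(readout.read_state()["tool_pos"])
```

```text
[0.60257755 0.07484203 0.18085766]
```

{"fn": "drive_tool", "kwargs": {"increments": [[0.002,-0.036,0,0],[0.002,-0.036,0,0],[0.002,-0.036,0,0],[0.002,-0.036,0,0],[0.002,-0.036,0,0],[0,0,0,0],[0,0,0,0]]}}

```text
time: 16.22
tool_pos: [0.6138, -0.108, 0.1832]
tcp_rot: [3.139, 0.097, 0.004]
contact_force: [0.4, 0.8, 0.1]
grip_width: 0.0427
gripper_force: 0.0
```

Run:
```python
from h import *
f=grab("wrist","w4b");print(readout.read_state()["tool_pos"])
J=np.load("J.npy")
for n,yc in (("w4a",(.134,.045)),("w4b",(-.044,-.133))):
    f=load(n);c=-f["R"].T@f["t"];print(n,"cam",w2j(J,c[:2]),c[2])
    L,o=far_edges(f,J,yc);print(L,np.array(o).tolist())
    xs=np.arange(.050,.0625,.0005)
    for y in list(yc)+[.089 if yc[0]>0 else -.0885]:
        pr=[]
        for yy in np.linspace(y-.004,y+.004,9) if y in (.089,-.0885) else np.linspace(y-.028,y+.028,29):
            w=j2w(J,np.c_[xs,np.full(len(xs),yy)]);p=proj(f,np.c_[w,np.full(len(xs),.018)]).astype(np.float32)
            pr.append(cv2.remap(f["img"],p[:,:1],p[:,1:],1)[:,0].astype(float))
        pr=np.mean(pr,0);print(y,"B",pr[:,0].round().astype(int).tolist(),"R",pr[:,2].round().astype(int).tolist())
a,b=[load(n)["img"][:230] for n in ("w4a","w4b")]
cv2.imwrite("pics/w4o.png",cv2.resize(np.vstack([a,b]),(730,600),interpolation=3))
```

```text
[ 0.61331729 -0.10615535  0.1829238 ]
w4a cam [[0.05559623 0.08740684]] 0.3210708566663328Traceback (most recent call last):
  File "<stdin>", line 6, in <module>
  File "h.py", line 46, in far_edges
    ok=abs(L-np.median(L[[0,-1]]))<.002; la=np.polyfit(ls[ok],L[ok],1)
                                            ~~~~~~~~~~^^^^^^^^^^^^^^^^
    raise TypeError("expected non-empty vector for x")
TypeError: expected non-empty vector for x
```

Run:
```python
from h import *
J=np.load("J.npy")
for n,yc in (("w4a",(.134,.045)),("w4b",(-.044,-.133))):
    f=load(n);c=-f["R"].T@f["t"];print(n,"cam",w2j(J,c[:2]),c[2])
    xs=np.arange(.051,.0625,.0005)
    g=[.0895,.182] if yc[0]>0 else [-.0885,-.182]
    for y in list(yc)+g:
      for sgn in ((-1,1) if y in yc else (0,)):
        pr=[];h=.004 if y in g else .008
        for yy in np.linspace(-h,h,15)+y+sgn*.02:
            w=j2w(J,np.c_[xs,np.full(len(xs),yy)]);p=proj(f,np.c_[w,np.full(len(xs),.018)]).astype(np.float32)
            pr.append(cv2.remap(f["img"],p[:,:1],p[:,1:],1)[:,0].astype(float))
        pr=np.mean(pr,0);print(y,sgn,"B",pr[:,0].round().astype(int).tolist())
a,b=[load(n)["img"][:230] for n in ("w4a","w4b")]
cv2.imwrite("pics/w4o.png",cv2.resize(np.vstack([a,b]),(730,600),interpolation=3))
```

```text
w4a cam [[0.05559623 0.08740684]] 0.3210708566663328
0.134 -1 B [166, 166, 166, 166, 166, 166, 167, 166, 164, 159, 156, 180, 207, 237, 242, 235, 179, 123, 67, 45, 34, 36, 37, 37]
0.134 1 B [171, 171, 171, 171, 171, 170, 171, 170, 168, 162, 159, 172, 195, 228, 238, 238, 194, 140, 76, 49, 34, 35, 36, 37]
0.045 -1 B [159, 160, 161, 161, 162, 162, 162, 159, 149, 139, 129, 169, 207, 234, 242, 236, 184, 129, 75, 46, 34, 34, 35, 36]
0.045 1 B [171, 171, 171, 171, 170, 171, 170, 165, 153, 136, 116, 156, 195, 232, 242, 237, 182, 127, 73, 46, 35, 36, 37, 37]
0.0895 0 B [37, 38, 38, 38, 37, 37, 37, 36, 35, 50, 74, 140, 196, 234, 243, 237, 180, 125, 71, 46, 35, 36, 37, 37]
0.182 0 B [36, 37, 37, 37, 37, 37, 36, 35, 33, 50, 80, 145, 198, 241, 250, 244, 199, 141, 75, 49, 34, 35, 36, 37]
w4b cam [[ 0.05475065 -0.09639405]] 0.32565874426756847
-0.044 -1 B [161, 161, 161, 162, 162, 162, 161, 160, 147, 135, 133, 156, 209, 233, 245, 222, 186, 126, 81, 45, 38, 36, 37, 37]
-0.044 1 B [166, 166, 166, 166, 166, 166, 164, 160, 149, 133, 138, 152, 208, 243, 247, 222, 183, 120, 69, 45, 36, 36, 36, 36]
-0.133 -1 B [159, 159, 159, 160, 160, 160, 159, 152, 142, 128, 125, 161, 198, 237, 246, 243, 198, 145, 82, 52, 37, 37, 38, 39]
-0.133 1 B [166, 166, 166, 166, 167, 167, 166, 160, 146, 129, 110, 150, 195, 228, 242, 237, 192, 138, 86, 50, 40, 37, 38, 38]
-0.0885 0 B [39, 38, 38, 38, 38, 38, 37, 36, 36, 51, 89, 147, 214, 233, 240, 216, 172, 112, 73, 42, 39, 37, 38, 38]
-0.182 0 B [34, 34, 35, 35, 34, 34, 34, 32, 32, 37, 63, 112, 167, 221, 226, 212, 162, 109, 55, 41, 32, 33, 34, 34]
```

View pics/w4o.png

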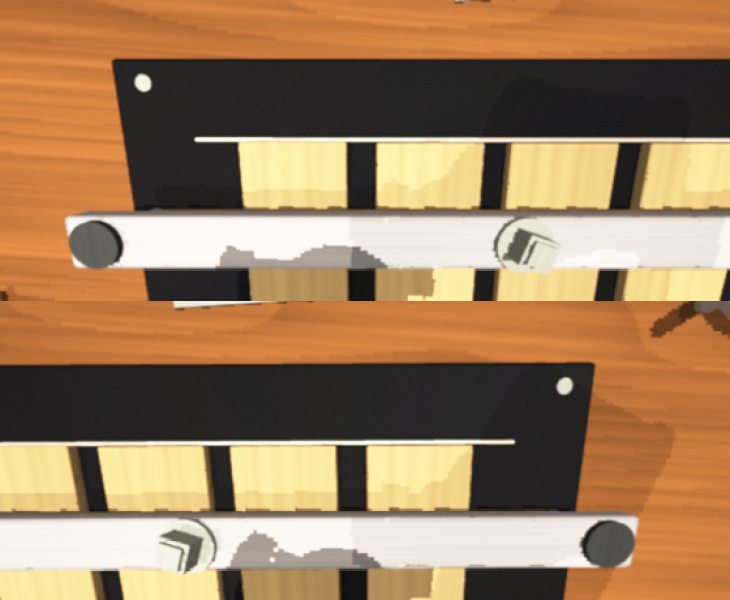

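The close view confirms it: every far edge just meets the near side of the line, about 1.2 mm short of its centre. I'll push each 1.2 mm more.

{"fn": "drive_tool", "kwargs": {"increments": [[-0.03,-0.02,0,0],[-0.035,-0.02,0,0],[-0.019,-0.005,-0.03,0],[0,0,-0.035,0],[0,0,-0.035,0],[0,0,-0.03,0],[0,0,0,0],[0,0,0,0]]}}

```text
time: 16.93
tool_pos: [0.5284, -0.1482, 0.0513]
tcp_rot: [-3.138, -0.107, 0.005]
contact_force: [-0.8, -0.6, 1.5]
grip_width: 0.0427
gripper_force: 0.0
```

{"fn": "drive_tool", "kwargs": {"increments": [[0,-0.002,-0.016,0],[0,0,-0.016,0],[0,0,0,0],[0.01,0.0007,0,0],[0.006,0.0004,0,0],[0.003,0.0002,0,0],[0,0,0,0],[0,0,0,0]]}}

```text
time: 17.6
tool_pos: [0.5491, -0.1505, 0.0209]
tcp_rot: [3.139, 0.106, 0.003]
contact_force: [-0.1, 0.2, 0.1]
grip_width: 0.0428
gripper_force: 0.0
```

{"fn": "drive_tool", "kwargs": {"increments": [[0.0004,0,-0.001,0],[0,0,0,0],[0,0,0,0]]}}

```text
time: 17.85
tool_pos: [0.5483, -0.1503, 0.0188]
tcp_rot: [-3.14, -0.105, 0.001]
contact_force: [0.5, -0.4, 0.1]
grip_width: 0.0428
gripper_force: 0.0
```

{"fn": "drive_tool", "kwargs": {"increments": [[-0.02,-0.0013,0,0],[-0.002,0.03,0,0],[-0.002,0.031,0,0],[-0.0018,0.03,0,0],[0,0,0,0],[0,0,0,0],[0,0,0,0]]}}

```text
time: 18.43
tool_pos: [0.5233, -0.061, 0.0189]
tcp_rot: [3.139, 0.106, 0.001]
contact_force: [0.3, 0.0, 0.7]
grip_width: 0.0428
gripper_force: 0.0
```

{"fn": "drive_tool", "kwargs": {"increments": [[0.01,0.0007,0,0],[0.006,0.0004,0,0],[0.003,0.0002,0,0],[0.0013,0.0001,0,0],[0,0,0,0],[0,0,0,0],[0,0,0,0]]}}

```text
time: 19.02
tool_pos: [0.5427, -0.0594, 0.0188]
tcp_rot: [-3.14, -0.105, 0.001]
contact_force: [0.3, 0.2, -0.0]
grip_width: 0.0428
gripper_force: 0.0
```

{"fn": "drive_tool", "kwargs": {"increments": [[0,0,0,0]]}}

```text
time: 19.1
tool_pos: [0.5427, -0.0593, 0.0188]
tcp_rot: [-3.14, -0.105, 0.001]
contact_force: [-0.1, 0.1, -0.7]
grip_width: 0.0425
gripper_force: 0.0
```

{"fn": "drive_tool", "kwargs": {"increments": [[0.0008,0,0,0],[0,0,0,0],[0,0,0,0]]}}

```text
time: 19.35
tool_pos: [0.5439, -0.0593, 0.0189]
tcp_rot: [3.14, 0.106, 0.0]
contact_force: [-0.3, -1.3, 0.2]
grip_width: 0.0427
gripper_force: 0.0
```

{"fn": "drive_tool", "kwargs": {"increments": [[-0.02,-0.0013,0,0],[-0.002,0.03,0,0],[-0.002,0.031,0,0],[-0.0018,0.029,0,0],[0,0,0,0],[0,0,0,0],[0,0,0,0]]}}

```text
time: 19.93
tool_pos: [0.5185, 0.0293, 0.019]
tcp_rot: [3.139, 0.107, 0.001]
contact_force: [-0.7, -0.1, 0.7]
grip_width: 0.0431
gripper_force: 0.0
```

{"fn": "drive_tool", "kwargs": {"increments": [[0.01,0.0007,0,0],[0.006,0.0004,0,0],[0.003,0.0002,0,0],[0.0008,0.0001,0,0],[0,0,0,0],[0,0,0,0],[0,0,0,0]]}}

```text
time: 20.52
tool_pos: [0.5374, 0.0306, 0.0188]
tcp_rot: [-3.14, -0.105, 0.001]
contact_force: [0.3, -0.4, 1.3]
grip_width: 0.0431
gripper_force: 0.0
```

{"fn": "drive_tool", "kwargs": {"increments": [[-0.02,-0.0013,0,0],[-0.002,0.03,0,0],[-0.002,0.03,0,0],[-0.0018,0.029,0,0],[0,0,0,0],[0,0,0,0],[0,0,0,0]]}}

```text
time: 21.1
tool_pos: [0.512, 0.1184, 0.0189]
tcp_rot: [3.14, 0.107, 0.0]
contact_force: [0.2, 0.3, -0.3]
grip_width: 0.0421
gripper_force: 0.0
```

{"fn": "drive_tool", "kwargs": {"increments": [[0.01,0.0007,0,0],[0.006,0.0004,0,0],[0.003,0.0002,0,0],[0.0007,0.0001,0,0],[0,0,0,0],[0,0,0,0],[0,0,0,0]]}}

```text
time: 21.68
tool_pos: [0.5313, 0.1197, 0.0188]
tcp_rot: [-3.14, -0.105, 0.001]
contact_force: [0.2, -0.7, 0.3]
grip_width: 0.0431
gripper_force: 0.0
```

{"fn": "drive_tool", "kwargs": {"increments": [[-0.015,-0.001,0,0],[0,0,0.04,0],[0,-0.01,0.041,0],[0,-0.015,0.041,0],[0.02,-0.015,0.039,0],[0.032,-0.005,0,0],[0.033,0,0,0],[0,0,0,0]]}}

```text
time: 22.35
tool_pos: [0.6071, 0.0749, 0.1757]
tcp_rot: [3.139, 0.103, 0.019]
contact_force: [-0.1, 1.0, 1.0]
grip_width: 0.0428
gripper_force: 0.0
```

{"fn": "drive_tool", "kwargs": {"increments": [[0,0,0,0],[0,0,0,0]]}}

```text
time: 22.52
tool_pos: [0.5981, 0.0764, 0.1727]
tcp_rot: [-3.139, -0.106, 0.005]
contact_force: [-0.4, -0.3, -0.8]
grip_width: 0.0421
gripper_force: 0.0
```

Run:
```python
from h import *
f=grab("wrist","w5a");print(readout.read_state()["tool_pos"])
```

```text
[0.59765939 0.07650698 0.17267052]
```

{"fn": "drive_tool", "kwargs": {"increments": [[0.002,-0.036,0,0],[0.002,-0.036,0,0],[0.002,-0.036,0,0],[0.002,-0.036,0,0],[0.002,-0.036,0,0],[0,0,0,0],[0,0,0,0]]}}

```text
time: 23.15
tool_pos: [0.6084, -0.1052, 0.173]
tcp_rot: [-3.139, -0.1, 0.003]
contact_force: [-0.6, 0.4, 0.9]
grip_width: 0.0429
gripper_force: 0.0
```

```bash
cat > prof.py <<'E'
from h import *
import sys
J=np.load("J.npy")
for n,yc in ((sys.argv[1]+"a",(.134,.045)),(sys.argv[1]+"b",(-.044,-.133))):
    f=load(n);c=-f["R"].T@f["t"];print(n,"cam",w2j(J,c[:2]).round(4),c[2].round(3))
    xs=np.arange(.051,.0625,.0005)
    g=[.0895,.182] if yc[0]>0 else [-.0885,-.182]
    for y in list(yc)+g:
      for sgn in ((-1,1) if y in yc else (0,)):
        pr=[];h=.004 if y in g else .008
        for yy in np.linspace(-h,h,15)+y+sgn*.02:
            w=j2w(J,np.c_[xs,np.full(len(xs),yy)]);p=proj(f,np.c_[w,np.full(len(xs),.018)]).astype(np.float32)
            pr.append(cv2.remap(f["img"],p[:,:1],p[:,1:],1)[:,0].astype(float))
        pr=np.mean(pr,0);print(y,sgn,"B",pr[:,0].round().astype(int).tolist())
E
python3 - <<'E'
from h import *
f=grab("wrist","w5b");print(readout.read_state()["tool_pos"],readout.read_state()["time"])
a,b=[load(n)["img"][:230] for n in ("w5a","w5b")]
cv2.imwrite("pics/w5o.png",np.vstack([cv2.resize(a[95:165,100:],(800,122)),cv2.resize(b[95:165,:460],(800,122)),cv2.resize(b[160:230,90:210],(600,350),interpolation=2)[:, :].copy() if 0 else cv2.copyMakeBorder(cv2.resize(b[160:230,90:210],(600,350),interpolation=2),0,0,0,200,0)]))
E
python3 prof.py w5
```

```text
[ 0.60824957 -0.10357138  0.1730005 ] 23.2
w5a cam [[0.0521 0.0888]] 0.315
0.134 -1 B [165, 165, 165, 165, 165, 165, 165, 165, 165, 164, 159, 152, 160, 175, 205, 195, 161, 105, 63, 42, 36, 36, 36, 37]
0.134 1 B [170, 170, 170, 169, 170, 170, 170, 169, 169, 168, 165, 159, 171, 190, 221, 207, 172, 112, 67, 41, 37, 36, 37, 37]
0.045 -1 B [160, 160, 160, 161, 162, 162, 162, 163, 162, 161, 160, 156, 163, 177, 204, 202, 161, 105, 55, 39, 33, 35, 35, 35]
0.045 1 B [169, 169, 169, 169, 169, 169, 169, 169, 169, 169, 168, 164, 165, 168, 180, 172, 144, 102, 64, 45, 37, 36, 36, 37]
0.0895 0 B [37, 37, 37, 37, 37, 37, 37, 35, 34, 42, 76, 140, 199, 249, 252, 233, 196, 128, 73, 45, 36, 36, 36, 37]
0.182 0 B [36, 37, 36, 36, 37, 37, 36, 35, 35, 41, 85, 147, 208, 246, 249, 221, 177, 111, 66, 39, 36, 36, 36, 36]
w5b cam [[ 0.0502 -0.0934]] 0.315
-0.044 -1 B [160, 160, 160, 160, 160, 161, 161, 160, 159, 156, 151, 159, 175, 215, 233, 237, 191, 138, 75, 48, 34, 36, 37, 37]
-0.044 1 B [165, 165, 165, 165, 165, 165, 165, 165, 164, 161, 155, 160, 172, 203, 216, 206, 162, 111, 66, 43, 35, 35, 36, 36]
-0.133 -1 B [158, 158, 158, 158, 158, 158, 158, 158, 158, 158, 158, 158, 153, 148, 141, 127, 106, 81, 57, 44, 38, 37, 37, 38]
-0.133 1 B [165, 165, 165, 165, 165, 165, 165, 165, 165, 165, 165, 163, 160, 155, 148, 134, 100, 70, 42, 38, 36, 37, 37, 37]
-0.0885 0 B [37, 37, 37, 37, 37, 37, 37, 36, 34, 50, 74, 141, 198, 239, 250, 245, 200, 142, 71, 47, 34, 35, 37, 37]
-0.182 0 B [33, 33, 33, 33, 33, 33, 32, 31, 30, 36, 63, 114, 173, 220, 227, 200, 153, 97, 55, 37, 33, 34, 34, 34]
```

View pics/w5o.png

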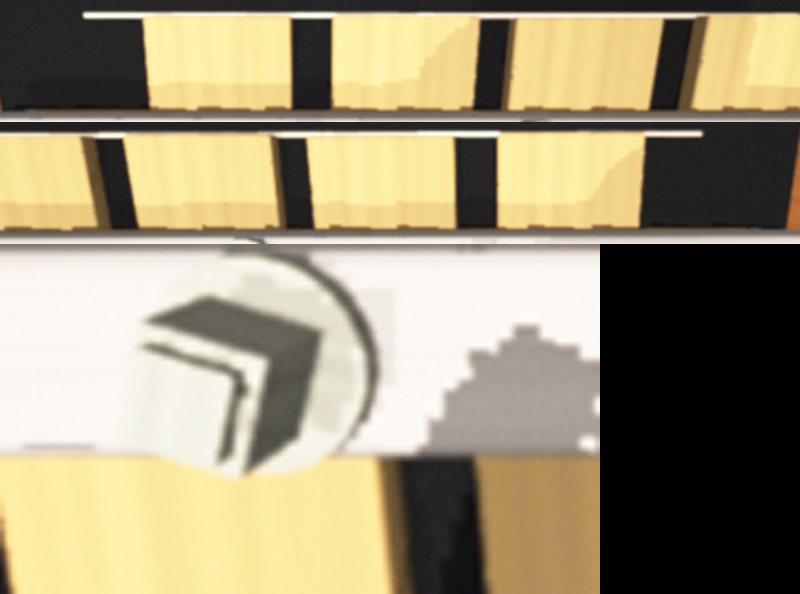

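Edges now lie within about 0.7 mm of the line centre. In the crop the square's top corners are at (145,322), (268,357) and (245,470); next I work out its yaw and the crank's pose.

Run:
```python
from h import *
f=load("w5b");J=np.load("J.npy")
p=np.array([(145,322),(268,357),(245,470)])/5+[90,160]-.4
w=unproj(f,p,.116)[:,:2];print(w*1000)
for a,b in ((0,1),(2,1)):
    d=w[b]-w[a];print(np.degrees(np.arctan2(d[1],d[0])),np.hypot(*d))
print("seat J",J[:2], "line-corrected seat", j2w(J,[(.0027,0)]))
```

```text
[[606.18559898  -3.3428891 ]
 [602.40882867 -18.74427241]
 [586.36360918 -14.87339525]]
-103.77834257222926 0.01585769850138207
-13.563325009760533 0.016505537206835095
seat J [ 0.62526027 -0.01124615] line-corrected seat [[ 0.6279544  -0.01106822]]
```

{"fn": "drive_tool", "kwargs": {"increments": [[-0.01,-0.03,0.03,0],[-0.02,-0.03,0.03,0],[-0.03,-0.03,0.03,0],[-0.03,-0.035,0.03,0],[-0.03,-0.035,0.02,0],[-0.03,-0.035,0,0],[-0.02,-0.035,0,0],[-0.015,-0.035,0,0]], "gripper": 1}}

```text
time: 23.87
tool_pos: [0.447, -0.3384, 0.2927]
tcp_rot: [-3.138, -0.11, 0.001]
contact_force: [0.2, -0.7, -0.4]
grip_width: 0.0855
gripper_force: 0.0
```

{"fn": "drive_tool", "kwargs": {"increments": [[-0.02,-0.03,0,0],[0,-0.015,0,0],[0,0,0,0],[0,0,0,0]]}}

```text
time: 24.2
tool_pos: [0.4291, -0.3837, 0.2918]
tcp_rot: [-3.138, -0.106, 0.0]
contact_force: [0.1, 0.5, -0.4]
grip_width: 0.0856
gripper_force: 0.0
```

Run:
```python
from h import *
f=grab("wrist","w6");s=readout.read_state();print(s["tool_pos"],s["tcp_rot"],s["time"])
c=-f["R"].T@f["t"];print(c)
cv2.imwrite("pics/w6o.png",cv2.resize(f["img"],(800,600)))
```

```text
[ 0.42929786 -0.38299587  0.29182392] [-3.13727999e+00 -1.07878574e-01  6.38073789e-04] 24.25
[ 0.50193606 -0.37955868  0.43399208]
```

View pics/w6o.png

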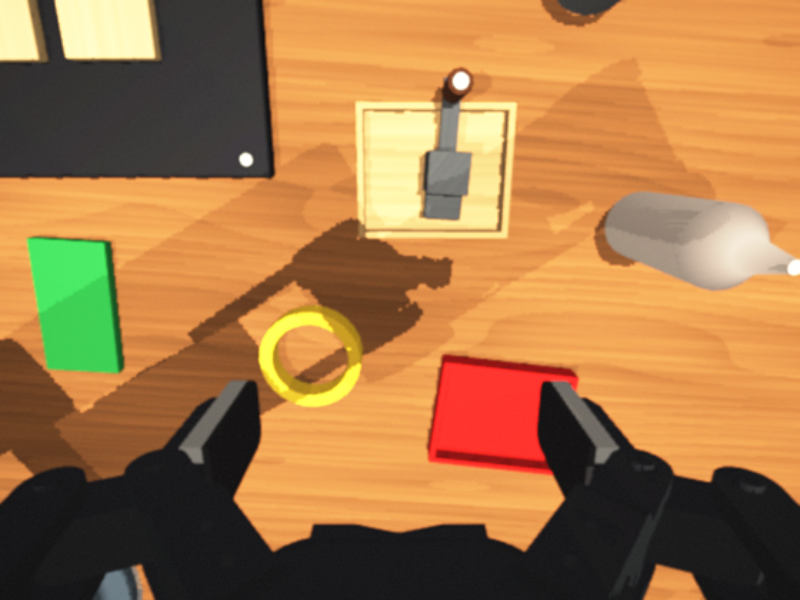

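The wrist view shows the crank hub top centred near (448,172), the handle top at (460,81), and the tray's outer corners at (356,102), (517,102), (508,238) and (360,238). My square crop rows had a 244 px offset, so I'm redoing that part.

Run:
```python
from h import *
f=load("w5b");J=np.load("J.npy")
p=(np.array([(145,322),(268,357),(245,470)])-[0,244])/5+[90,160]-.4
w=unproj(f,p,.116)[:,:2]
for a,b in ((0,1),(2,1)):
    d=w[b]-w[a];print(np.degrees(np.arctan2(d[1],d[0])),np.hypot(*d))
print("sq centre",(w[0]+w[2])/2)
f=load("w6");g=lambda q:np.array(q,float)/(800/560)-.15
hub=unproj(f,g([(428,149),(471,152),(467,196),(425,193)]),.067)[:,:2];hc=hub.mean(0)
hd=unproj(f,g([(460,81)]),.091)[0,:2]
print("hub",hc,"handle",hd,np.hypot(*(hd-hc)),"yaw",np.degrees(np.arctan2(*(hd-hc)[::-1])))
for i in range(4):
    d=hub[(i+1)%4]-hub[i];print(np.degrees(np.arctan2(d[1],d[0])),np.hypot(*d))
t=unproj(f,g([(356,102),(517,102),(508,238),(360,238)]),.022)[:,:2];print("tray",t.mean(0),t)
```

```text
-103.04881576329767 0.01513994748191382
-14.015338387429335 0.01512970593347579
sq centre [ 0.62883993 -0.01127798]
hub [ 0.49494989 -0.41627629] handle [ 0.55469943 -0.4162893 ] 0.059749539510225526 yaw -0.012474578301303317
-89.94469776165634 0.03199024094584531
-179.0817505809371 0.03197853841648218
89.8747789687308 0.03206807625052843
0.781382562207794 0.03187643343038733
tray [ 0.49344603 -0.41020539] [[ 0.54418216 -0.34133161]
 [ 0.55290791 -0.47129611]
 [ 0.44272796 -0.47877706]
 [ 0.43396608 -0.34941681]]
```

{"fn": "drive_tool", "kwargs": {"increments": [[0.02,-0.01,-0.01,-2],[0.02,-0.01,-0.02,-1.9],[0.02,-0.01,-0.03,0],[0.0057,-0.0033,-0.04,0],[0,0,-0.03,0],[0,0,-0.02,0],[0,0,0,0],[0,0,0,0]], "gripper": 0.5}}

```text
time: 24.92
tool_pos: [0.495, -0.4157, 0.1412]
tcp_rot: [-3.138, -0.003, 0.003]
contact_force: [1.0, -0.1, 0.9]
grip_width: 0.0643
gripper_force: 0.0
```

{"fn": "drive_tool", "kwargs": {"increments": [[0,0,0,0]]}}

```text
time: 25.0
tool_pos: [0.4959, -0.418, 0.1438]
tcp_rot: [3.14, 0.002, 0.003]
contact_force: [0.4, -1.0, 0.4]
grip_width: 0.0641
gripper_force: 0.0
```

Position and yaw are right, so now I descend and grip.

{"fn": "drive_tool", "kwargs": {"increments": [[-0.001,0.0015,-0.03,0],[0,0,-0.03,0],[0,0,-0.03,0],[0,0,-0.02,0],[0,0,0,0],[0,0,0,0]]}}

```text
time: 25.5
tool_pos: [0.4942, -0.4174, 0.0335]
tcp_rot: [3.141, -0.001, 0.002]
contact_force: [-0.1, -0.6, 0.6]
grip_width: 0.0643
gripper_force: 0.0
```

{"fn": "drive_tool", "kwargs": {"increments": [[0,0,0,0],[0,0,0,0],[0,0,0,0],[0,0,0,0],[0,0,0,0],[0,0,0,0]], "gripper": -0.6}}

```text
time: 26.0
tool_pos: [0.4947, -0.4182, 0.035]
tcp_rot: [3.138, -0.002, 0.005]
contact_force: [-0.3, 1.4, 6.2]
grip_width: 0.031
gripper_force: 60.8
```

{"fn": "drive_tool", "kwargs": {"increments": [[0,0,0.01,0],[0,0,0.02,0],[0,0,0.03,0],[0,0,0.035,0],[0,0,0.035,0],[0,0,0.035,0],[0,0,0,0]]}}

```text
time: 26.58
tool_pos: [0.4964, -0.4205, 0.2061]
tcp_rot: [3.129, -0.001, 0.016]
contact_force: [1.4, -1.6, -2.8]
grip_width: 0.0311
gripper_force: 60.4
```

{"fn": "drive_tool", "kwargs": {"increments": [[0.01,0.02,0,0],[0.013,0.03,0,0],[0.013,0.036,0,-2],[0.013,0.036,0,-2],[0.013,0.036,0,-2],[0.013,0.036,0,-2],[0.013,0.036,0,-2],[0.013,0.036,0,-2]]}}

```text
time: 27.25
tool_pos: [0.5936, -0.1489, 0.1964]
tcp_rot: [-3.123, 0.333, 0.004]
contact_force: [1.1, -0.1, -4.2]
grip_width: 0.031
gripper_force: 60.4
```

{"fn": "drive_tool", "kwargs": {"increments": [[0.012,0.036,0,-1.5],[0.01,0.034,0,0],[0.005,0.025,0,0],[0,0.015,0,0],[0,0,0,0],[0,0,0,0],[0,0,0,0]]}}

```text
time: 27.83
tool_pos: [0.6208, -0.0422, 0.1969]
tcp_rot: [3.119, -0.371, -0.002]
contact_force: [-0.1, 0.9, -4.3]
grip_width: 0.0312
gripper_force: 60.5
```

Run:
```python
from h import *
s=readout.read_state();print(s["tool_pos"],s["tcp_rot"],s["contact_force"],s["grip_width"])
grab("wrist","w7");f=grab("scene","s7")
cv2.imwrite("pics/s7o.png",cv2.resize(f["img"][170:330,150:350],(800,600)))
```

```text
[ 0.62078664 -0.04215867  0.19691854] [ 3.11870180e+00 -3.71477283e-01 -1.52008204e-03] [-0.06601068  0.91838098 -4.3492907 ] 0.03123095029686045
```

View pics/s7o.png

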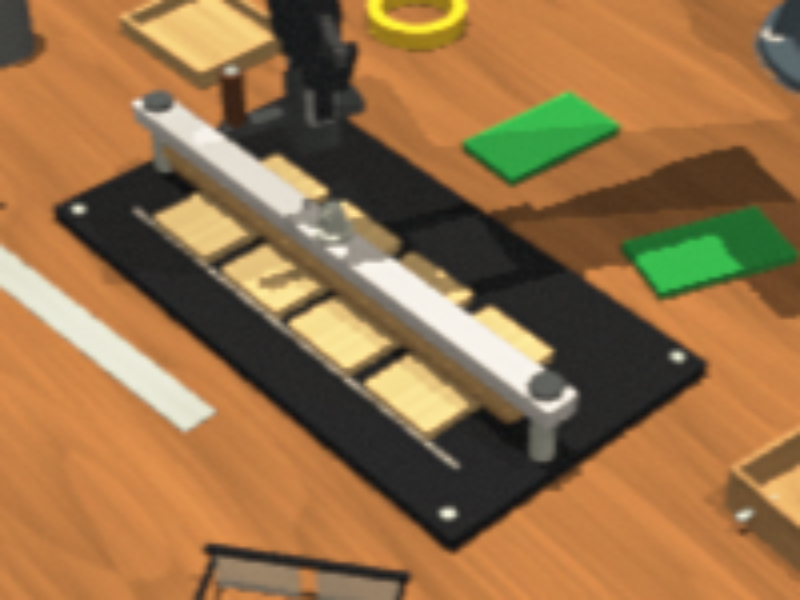

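The scene view shows the crank held level, with its handle up and to the left of the bridge. All four blanks are still at the line. I'm moving above the seat.

{"fn": "drive_tool", "kwargs": {"increments": [[0.004,0.016,0,0],[0.0037,0.015,0,0],[0,0,0,0],[0,0,0,0],[0,0,0,0]]}}

```text
time: 28.35
tool_pos: [0.629, -0.0105, 0.1972]
tcp_rot: [3.119, -0.371, -0.0]
contact_force: [0.1, -0.8, -2.9]
grip_width: 0.0311
gripper_force: 60.6
```

Run:
```python
from h import *
s=readout.read_state();print(s["tool_pos"],s["tcp_rot"],s["contact_force"])
f=grab("wrist","w8");J=np.load("J.npy")
im=f["img"].copy()
# where is crank: handle top predicted vs seen
T=s["tool_pos"];a=np.radians(-13.6);z0=T[2]-.030
h=[T[0]+.06*np.cos(a),T[1]+.06*np.sin(a),z0+.086]
p=proj(f,[h])[0];print("handle pred px",p);cv2.drawMarker(im,tuple(p.astype(int)),(0,0,255),0,8)
c=[[T[0]+x*np.cos(a)-y*np.sin(a),T[1]+x*np.sin(a)+y*np.cos(a),z0+.062] for x,y in ((.016,.016),(.016,-.016),(-.016,-.016),(-.016,.016))]
cv2.polylines(im,[proj(f,c).astype(np.int32)],True,(0,0,255),1)
cv2.imwrite("pics/w8o.png",cv2.resize(im,(800,600)))
```

```text
[ 0.62903279 -0.0104691   0.19724358] [ 3.11915383e+00 -3.70557473e-01 -2.58345302e-04] [ 0.07072406 -0.75845252 -2.89179928]
handle pred px [277.72240813 163.91832778]
```

View pics/w8o.png

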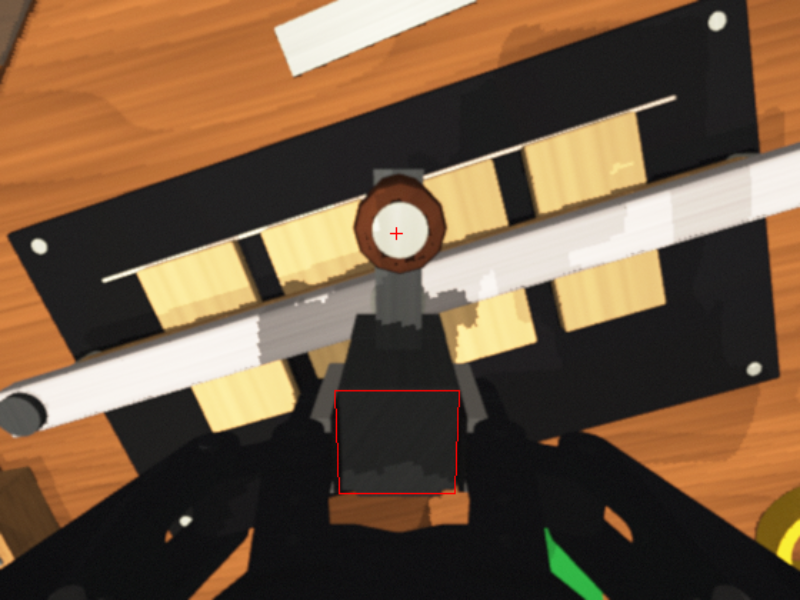

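The crank is exactly where predicted (handle at (400,230), hub box matching), and the blanks are on the line. I'm lowering onto the square.

{"fn": "drive_tool", "kwargs": {"increments": [[-0.0005,-0.0007,-0.015,0],[0,0,-0.015,0],[0,0,-0.01,0],[0,0,-0.006,0],[0,0,-0.006,0],[0,0,0,0]]}}

```text
time: 28.9
tool_pos: [0.628, -0.011, 0.1441]
tcp_rot: [-3.119, 0.371, 0.003]
contact_force: [-0.3, 0.3, -4.0]
grip_width: 0.0312
gripper_force: 60.7
```

{"fn": "drive_tool", "kwargs": {"increments": [[0,0,-0.004,0],[0,0,-0.004,0],[0,0,-0.003,0],[0,0,0,0]]}}

```text
time: 29.23
tool_pos: [0.6285, -0.0108, 0.1338]
tcp_rot: [3.12, -0.371, -0.0]
contact_force: [-0.7, -0.2, -4.9]
grip_width: 0.0312
gripper_force: 60.7
```

{"fn": "drive_tool", "kwargs": {"increments": [[0,0,-0.004,0],[0,0,-0.002,0],[0,0,-0.001,0],[0,0,0,0],[0,0,0,0]]}}

```text
time: 29.65
tool_pos: [0.6285, -0.0108, 0.1271]
tcp_rot: [-3.12, 0.371, 0.001]
contact_force: [-1.4, 0.2, -4.6]
grip_width: 0.0309
gripper_force: 60.7
```

{"fn": "drive_tool", "kwargs": {"increments": [[0,0,-0.001,0],[0,0,-0.001,0],[0,0,0,0],[0,0,0,0]]}}

```text
time: 29.98
tool_pos: [0.6286, -0.0108, 0.126]
tcp_rot: [3.12, -0.371, 0.0]
contact_force: [-3.6, 0.1, 2.0]
grip_width: 0.0311
gripper_force: 61.3
```

Seated: the z force turned from −4.6 to +2 N at hub height 96 mm. I'm releasing and moving to the handle.

{"fn": "drive_tool", "kwargs": {"increments": [[0,0,0,0],[0,0,0,0],[0,0,0,0],[0,0,0.01,0],[0,0,0.02,0],[0,0,0.03,0],[0,0,0.015,0],[0,0,0,0]], "gripper": 0.3}}

```text
time: 30.65
tool_pos: [0.632, -0.0115, 0.2056]
tcp_rot: [3.119, -0.371, 0.017]
contact_force: [0.8, 0.2, 0.2]
grip_width: 0.0557
gripper_force: 0.0
```

{"fn": "drive_tool", "kwargs": {"increments": [[0.02,-0.005,0,0],[0.02,-0.005,0,0],[0.018,-0.004,0,0],[0,0,0,0],[0,0,0,0],[0,0,0,0]], "gripper": 0}}

```text
time: 31.15
tool_pos: [0.6853, -0.0245, 0.1994]
tcp_rot: [-3.119, 0.371, 0.004]
contact_force: [0.2, 0.8, 0.3]
grip_width: 0.0427
gripper_force: 0.0
```

Run:
```python
from h import *
s=readout.read_state();print(s["tool_pos"],s["joint_positions"])
f=grab("wrist","w9")
T=np.radians(-13.6);C=np.array([.6284,-.0109])
for n in range(0,12):
  r=[]
  for k in range(8):
    a=T-np.radians(10*(8*n+k));b=a-np.radians(10)
    r.append([round(.06*(np.cos(b)-np.cos(a)),4),round(.06*(np.sin(b)-np.sin(a)),4)])
  e=T-np.radians(80*(n+1));print(n,r,"->",(C+.06*np.array([np.cos(e),np.sin(e)])).round(4))
```

```text
[ 0.68527966 -0.02452827  0.199439  ] [-1.98396087e-01  6.44953139e-01  1.29561475e+00  7.05428377e-05
  1.20372100e+00  1.60893304e+00]
0 [[np.float64(-0.0033), np.float64(-0.0099)], [np.float64(-0.005), np.float64(-0.0092)], [np.float64(-0.0065), np.float64(-0.0082)], [np.float64(-0.0078), np.float64(-0.0069)], [np.float64(-0.0089), np.float64(-0.0054)], [np.float64(-0.0097), np.float64(-0.0038)], [np.float64(-0.0103), np.float64(-0.0021)], [np.float64(-0.0105), np.float64(-0.0003)]] -> [ 0.6246 -0.0708]
1 [[np.float64(-0.0103), np.float64(0.0016)], [np.float64(-0.0099), np.float64(0.0033)], [np.float64(-0.0092), np.float64(0.005)], [np.float64(-0.0082), np.float64(0.0065)], [np.float64(-0.0069), np.float64(0.0078)], [np.float64(-0.0054), np.float64(0.0089)], [np.float64(-0.0038), np.float64(0.0097)], [np.float64(-0.0021), np.float64(0.0103)]] -> [ 0.5688 -0.0176]
2 [[np.float64(-0.0003), np.float64(0.0105)], [np.float64(0.0016), np.float64(0.0103)], [np.float64(0.0033), np.float64(0.0099)], [np.float64(0.005), np.float64(0.0092)], [np.float64(0.0065), np.float64(0.0082)], [np.floa
[... 2734 characters left out ...]
np.float64(0.0016)], [np.float64(-0.0099), np.float64(0.0033)], [np.float64(-0.0092), np.float64(0.005)], [np.float64(-0.0082), np.float64(0.0065)], [np.float64(-0.0069), np.float64(0.0078)], [np.float64(-0.0054), np.float64(0.0089)], [np.float64(-0.0038), np.float64(0.0097)], [np.float64(-0.0021), np.float64(0.0103)]] -> [ 0.5688 -0.0176]
11 [[np.float64(-0.0003), np.float64(0.0105)], [np.float64(0.0016), np.float64(0.0103)], [np.float64(0.0033), np.float64(0.0099)], [np.float64(0.005), np.float64(0.0092)], [np.float64(0.0065), np.float64(0.0082)], [np.float64(0.0078), np.float64(0.0069)], [np.float64(0.0089), np.float64(0.0054)], [np.float64(0.0097), np.float64(0.0038)]] -> [0.6115 0.0467]
```

{"fn": "drive_tool", "kwargs": {"increments": [[0.0015,-0.0005,-0.015,0],[0,0,-0.02,0],[0,0,-0.015,0],[0,0,-0.008,0],[0,0,0,0],[0,0,0,0]]}}

```text
time: 31.7
tool_pos: [0.6876, -0.0251, 0.1423]
tcp_rot: [-3.12, 0.37, 0.001]
contact_force: [1.0, -0.1, -0.6]
grip_width: 0.0428
gripper_force: 0.0
```

{"fn": "drive_tool", "kwargs": {"increments": [[0,0,0,0],[0,0,0,0],[0,0,0,0],[0,0,0,0],[0,0,0,0]], "gripper": -0.9}}

```text
time: 32.12
tool_pos: [0.6891, -0.0255, 0.1436]
tcp_rot: [3.119, -0.371, 0.004]
contact_force: [0.9, 0.2, 3.7]
grip_width: 0.0169
gripper_force: 58.4
```

{"fn": "drive_tool", "kwargs": {"increments": [[-0.0035,-0.0099,0,0],[-0.0052,-0.0092,0,0],[-0.0067,-0.0082,0,0],[-0.008,-0.0069,0,0],[-0.0089,-0.0054,0,0],[-0.0099,-0.0038,0,0],[-0.0105,-0.0021,0,0],[-0.0105,-0.0003,0,0]]}}

```text
time: 32.78
tool_pos: [0.6258, -0.0709, 0.1432]
tcp_rot: [-3.116, 0.374, -0.007]
contact_force: [3.8, 6.7, 3.9]
grip_width: 0.0166
gripper_force: 58.8
```

{"fn": "drive_tool", "kwargs": {"increments": [[-0.0106,0.0016,0,0],[-0.0101,0.0033,0,0],[-0.0094,0.005,0,0],[-0.0083,0.0065,0,0],[-0.0069,0.0078,0,0],[-0.0054,0.0089,0,0],[-0.0038,0.0097,0,0],[-0.0021,0.0103,0,0]]}}

```text
time: 33.45
tool_pos: [0.5699, -0.0196, 0.1432]
tcp_rot: [3.117, -0.372, 0.008]
contact_force: [3.8, -2.9, 2.7]
grip_width: 0.0164
gripper_force: 58.8
```

{"fn": "drive_tool", "kwargs": {"increments": [[-0.0003,0.0105,0,0],[0.0016,0.0103,0,0],[0.0033,0.0099,0,0],[0.005,0.0092,0,0],[0.0065,0.0082,0,0],[0.0078,0.0069,0,0],[0.0089,0.0054,0,0],[0.0097,0.0038,0,0]]}}

```text
time: 34.12
tool_pos: [0.609, 0.0467, 0.143]
tcp_rot: [3.118, -0.368, -0.008]
contact_force: [-2.2, -3.1, 11.1]
grip_width: 0.0168
gripper_force: 59.7
```

{"fn": "drive_tool", "kwargs": {"increments": [[0.0105,0.0021,0.0005,0],[0.0105,0.0003,0,0],[0.0103,-0.0016,0,0],[0.0099,-0.0033,0,0],[0.0092,-0.005,0,0],[0.0082,-0.0065,0,0],[0.0069,-0.0078,0,0],[0.0054,-0.0089,0,0]]}}

```text
time: 34.78
tool_pos: [0.6821, 0.0194, 0.1436]
tcp_rot: [-3.114, 0.369, 0.001]
contact_force: [2.7, 5.7, 6.5]
grip_width: 0.0166
gripper_force: 59.2
```

{"fn": "drive_tool", "kwargs": {"increments": [[0.0038,-0.0097,0,0],[0.0021,-0.0103,0,0],[0.0003,-0.0105,0,0],[-0.0016,-0.0103,0,0],[-0.0033,-0.0099,0,0],[-0.005,-0.0092,0,0],[-0.0065,-0.0082,0,0],[-0.0078,-0.0069,0,0]]}}

```text
time: 35.45
tool_pos: [0.6653, -0.0589, 0.1436]
tcp_rot: [-3.118, 0.371, -0.006]
contact_force: [3.6, -0.1, 5.0]
grip_width: 0.0166
gripper_force: 59.1
```

{"fn": "drive_tool", "kwargs": {"increments": [[-0.0089,-0.0054,0,0],[-0.0097,-0.0038,0,0],[-0.0103,-0.0021,0,0],[-0.0105,-0.0003,0,0],[-0.0103,0.0016,0,0],[-0.0099,0.0033,0,0],[-0.0092,0.005,0,0],[-0.0082,0.0065,0,0]]}}

```text
time: 36.12
tool_pos: [0.5876, -0.0538, 0.1433]
tcp_rot: [-3.118, 0.372, -0.005]
contact_force: [6.4, 2.1, 2.5]
grip_width: 0.0166
gripper_force: 58.9
```

{"fn": "drive_tool", "kwargs": {"increments": [[-0.0069,0.0078,0,0],[-0.0054,0.0089,0,0],[-0.0038,0.0097,0,0],[-0.0021,0.0103,0,0],[-0.0003,0.0105,0,0],[0.0016,0.0103,0,0],[0.0033,0.0099,0,0],[0.005,0.0092,0,0]]}}

```text
time: 36.78
tool_pos: [0.5781, 0.0214, 0.1431]
tcp_rot: [3.117, -0.367, 0.0]
contact_force: [1.7, -6.0, 5.0]
grip_width: 0.0166
gripper_force: 59.1
```

560° done. Before the bar touches, I check that no blank has been knocked.

Run:
```python
from h import *
f=grab("wrist","w10");s=grab("scene","s10");t=grab("top","t10")
cv2.imwrite("pics/c10.png",np.vstack([cv2.resize(f["img"][40:250],(800,300)),cv2.resize(s["img"][190:310,160:370],(525,300))[:, :525].copy() if 0 else cv2.copyMakeBorder(cv2.resize(s["img"][190:310,160:370],(525,300),interpolation=2),0,0,0,275,0)]))
```

```text
(no output)
```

View pics/c10.png

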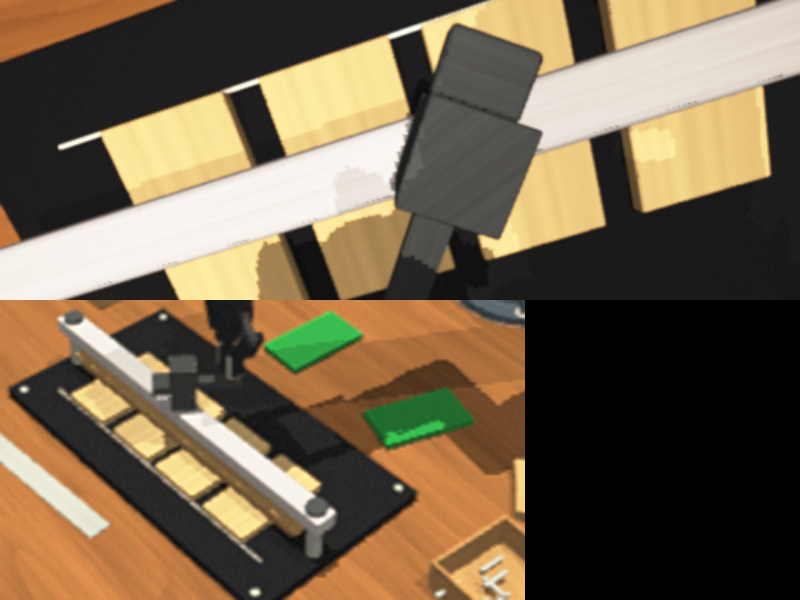

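Blanks 1–3 sit on the line, and the near edge of blank 4 is flush with the rest. I continue winding.

{"fn": "drive_tool", "kwargs": {"increments": [[0.0065,0.0082,0,0],[0.0078,0.0069,0,0],[0.0089,0.0054,0,0],[0.0097,0.0038,0,0],[0.0103,0.0021,0,0],[0.0105,0.0003,0,0],[0.0103,-0.0016,0,0],[0.0099,-0.0033,0,0]]}}

```text
time: 37.6
tool_pos: [0.649, 0.0468, 0.1433]
tcp_rot: [-3.116, 0.37, 0.012]
contact_force: [-1.4, 6.0, 10.6]
grip_width: 0.0162
gripper_force: 59.8
```

{"fn": "drive_tool", "kwargs": {"increments": [[0.0092,-0.005,0,0],[0.0082,-0.0065,0,0],[0.0069,-0.0078,0,0],[0.0054,-0.0089,0,0]]}}

```text
time: 37.93
tool_pos: [0.682, 0.0193, 0.1436]
tcp_rot: [-3.113, 0.37, 0.0]
contact_force: [4.4, 6.3, 7.5]
grip_width: 0.0168
gripper_force: 59.4
```

{"fn": "drive_tool", "kwargs": {"increments": [[0.0038,-0.0097,0,0],[0.0021,-0.0103,0,0],[0.0003,-0.0105,0,0],[-0.0016,-0.0103,0,0]]}}

```text
time: 38.27
tool_pos: [0.6884, -0.0236, 0.1438]
tcp_rot: [-3.116, 0.371, -0.007]
contact_force: [6.4, 3.0, 5.5]
grip_width: 0.0164
gripper_force: 59.2
```

{"fn": "drive_tool", "kwargs": {"increments": [[-0.0033,-0.0099,0,0],[-0.005,-0.0092,0,0],[-0.0065,-0.0082,0,0],[-0.0078,-0.0069,0,0]]}}

```text
time: 38.6
tool_pos: [0.6649, -0.0593, 0.1435]
tcp_rot: [-3.118, 0.372, -0.005]
contact_force: [5.4, 0.5, 5.8]
grip_width: 0.0164
gripper_force: 59.2
```

{"fn": "drive_tool", "kwargs": {"increments": [[-0.0089,-0.0054,0,0],[-0.0097,-0.0038,0,0],[-0.0103,-0.0021,0,0],[-0.0105,-0.0003,0,0]]}}

```text
time: 38.93
tool_pos: [0.6246, -0.0705, 0.1433]
tcp_rot: [-3.117, 0.373, -0.003]
contact_force: [5.2, 1.6, 5.2]
grip_width: 0.0164
gripper_force: 59.2
```

{"fn": "drive_tool", "kwargs": {"increments": [[-0.0103,0.0016,0,0],[-0.0099,0.0033,0,0],[-0.0092,0.005,0,0]]}}

```text
time: 39.18
tool_pos: [0.5958, -0.0605, 0.1432]
tcp_rot: [-3.117, 0.373, -0.006]
contact_force: [7.0, 2.9, 3.9]
grip_width: 0.0166
gripper_force: 59.0
```

{"fn": "drive_tool", "kwargs": {"increments": [[-0.0082,0.0065,0,0],[-0.0069,0.0078,0,0]]}}

```text
time: 39.35
tool_pos: [0.5812, -0.0466, 0.1432]
tcp_rot: [-3.118, 0.373, -0.008]
contact_force: [7.4, -0.4, 0.7]
grip_width: 0.0166
gripper_force: 58.9
```

{"fn": "drive_tool", "kwargs": {"increments": [[-0.0054,0.0089,0,0],[-0.0038,0.0097,0,0],[0,0,0,0],[0,0,0,0]]}}

```text
time: 39.68
tool_pos: [0.5724, -0.0294, 0.1433]
tcp_rot: [3.117, -0.369, 0.008]
contact_force: [5.7, -4.2, 2.3]
grip_width: 0.0168
gripper_force: 59.2
```

{"fn": "drive_tool", "kwargs": {"increments": [[-0.0021,0.0103,0,0],[0,0,0,0],[0,0,0,0]]}}

```text
time: 39.93
tool_pos: [0.5713, -0.0244, 0.1437]
tcp_rot: [3.109, -0.363, 0.012]
contact_force: [5.6, -18.0, 2.4]
grip_width: 0.0164
gripper_force: 60.0
```

{"fn": "drive_tool", "kwargs": {"increments": [[0,0,0,0],[0,0,0,0],[0,0,0,0],[0,0,0.01,0],[0,0,0.02,0],[0,0,0.03,0],[0,0,0.02,0],[0,0,0,0]], "gripper": 0.1}}

```text
time: 40.6
tool_pos: [0.5703, -0.0176, 0.2272]
tcp_rot: [3.12, -0.369, 0.011]
contact_force: [1.3, 0.8, 0.4]
grip_width: 0.0468
gripper_force: 0.0
```

{"fn": "drive_tool", "kwargs": {"increments": [[0,0,0.035,0],[0,0,0.035,0],[0,0,0,0],[0,0,0,0]]}}

```text
time: 40.93
tool_pos: [0.5687, -0.0175, 0.2945]
tcp_rot: [-3.12, 0.37, -0.004]
contact_force: [-0.4, 0.4, -0.6]
grip_width: 0.0472
gripper_force: 0.0
```

Run:
```python
from h import *
s=readout.read_state();print(s["tool_pos"],s["tcp_rot"],s["joint_positions"])
f=grab("wrist","w11")
cv2.imwrite("pics/w11o.png",cv2.resize(f["img"],(800,600)))
```

```text
[ 0.5687458  -0.01748433  0.29448551] [-3.11970708  0.36955915 -0.00443441] [-2.27265942e-01  3.82201818e-01  1.49988478e+00  3.96897773e-04
  1.25670746e+00  1.57922846e+00]
```

View pics/w11o.png

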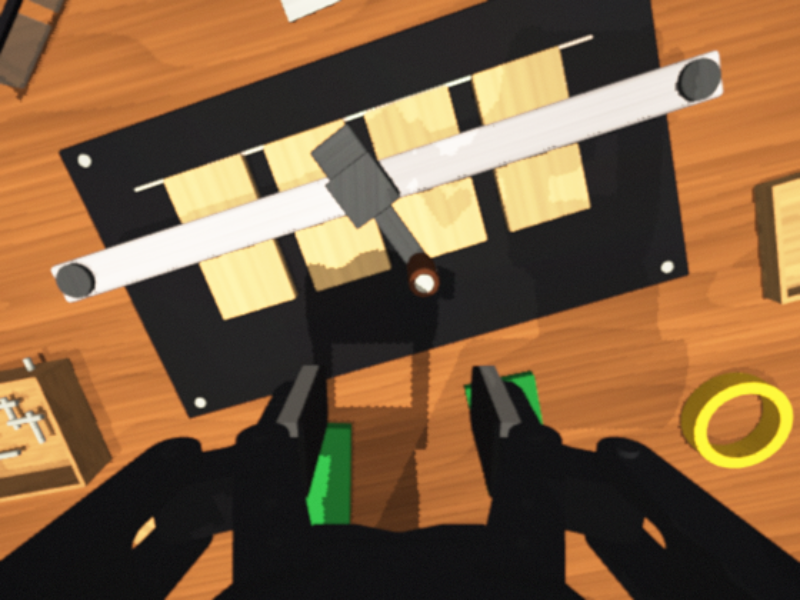

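The crank is still seated, with its hub at (363,188) and its handle at (425,281). The blanks are all on the line. The last 10° raised the force to 18 N, so I'm measuring the actual crank angle.

Run:
```python
from h import *
f=load("w11");J=np.load("J.npy");g=lambda q:np.array(q,float)/(800/560)-.15
hd=unproj(f,g([(425,282)]),.182)[0,:2]
hub=unproj(f,g([(326,184),(363,152),(399,192),(358,227)]),.158)[:,:2];hc=hub.mean(0)
print("hub",hc,"handle",hd,np.hypot(*(hd-hc)),np.degrees(np.arctan2(*(hd-hc)[::-1])))
for i in range(4):
    d=hub[(i+1)%4]-hub[i];print(np.degrees(np.arctan2(d[1],d[0])),np.hypot(*d))
# bar underside/pad check from the scene camera: compare s7 (start) and now
s=grab("scene","s11"); a=load("s7")
crop=lambda im:cv2.resize(im[205:315,170:310],(700,550),interpolation=cv2.INTER_CUBIC)[:300]
cv2.imwrite("pics/bar.png",np.vstack([cv2.resize(x["img"][235:285,220:310],(540,300),interpolation=2) for x in (a,s)]))
```

```text
hub [ 0.62929438 -0.01050326] handle [ 0.57317939 -0.03409185] 0.06087129078971673 -157.19998074365554
-64.49081996521146 0.027835799086385893
-150.84396947424966 0.02994747676538266
116.29160400655508 0.031435131167501414
22.315563997327132 0.030363250328402622
```

View pics/bar.png

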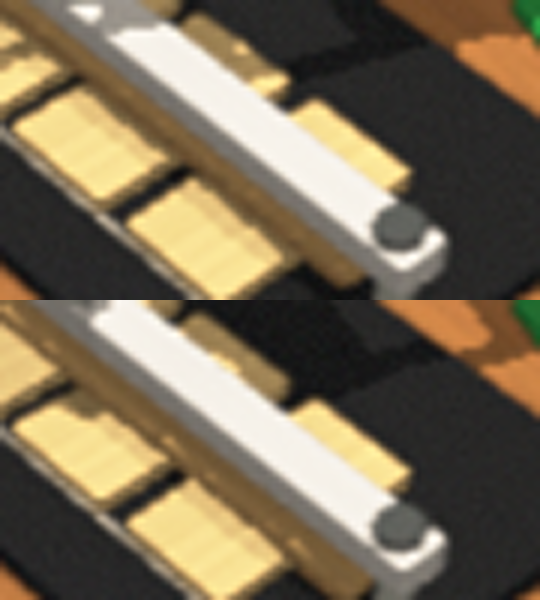

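The crank's measured yaw is −157°, and whether the screw is near 15.4 or at its stop depends on a 90° ambiguity at the start. I'll settle it by gripping the hub and reading the torque directly.

{"fn": "drive_tool", "kwargs": {"increments": [[0.02,0.002,0,7],[0.02,0.002,0,7],[0.02,0.0026,0,7],[0,0,0,7],[0,0,0,7],[0,0,-0.02,1.4],[0,0,0,0],[0,0,0,0]], "gripper": 0.4}}

```text
time: 41.7
tool_pos: [0.6264, -0.0109, 0.2697]
tcp_rot: [-3.077, -0.62, 0.011]
contact_force: [0.6, -0.9, -0.2]
grip_width: 0.0597
gripper_force: 0.0
```

Run:
```python
from h import *
s=readout.read_state();r=s["tcp_rot"];print(s["tool_pos"],r,"yaw",np.degrees(2*np.arctan2(r[1],r[0]))%180,s["joint_positions"])
```

```text
[ 0.62643959 -0.01092299  0.2697447 ] [-3.07672033 -0.62019447  0.01076361] yaw 22.793515851889936 [-1.95589869e-01  4.94020408e-01  1.37883142e+00  1.08485047e-04
  1.27621353e+00  9.77352673e-01]
```

{"fn": "drive_tool", "kwargs": {"increments": [[0.002,0,-0.03,0],[0,0,-0.04,0],[0,0,-0.04,0],[0,0,-0.02,0],[0,0,-0.01,0],[0,0,0,0],[0,0,0,0]]}}

```text
time: 42.28
tool_pos: [0.6312, -0.0115, 0.1334]
tcp_rot: [3.079, 0.622, 0.001]
contact_force: [0.5, 0.1, 0.3]
grip_width: 0.0593
gripper_force: 0.0
```

{"fn": "drive_tool", "kwargs": {"increments": [[0,0,0,0]]}}

```text
time: 42.37
tool_pos: [0.6321, -0.0117, 0.1348]
tcp_rot: [3.078, 0.622, 0.006]
contact_force: [-0.2, -0.7, 0.8]
grip_width: 0.0594
gripper_force: 0.0
```

{"fn": "drive_tool", "kwargs": {"increments": [[-0.0035,0.0008,-0.004,0],[0,0,-0.003,0],[0,0,0,0],[0,0,0,0]]}}

```text
time: 42.7
tool_pos: [0.627, -0.0106, 0.1263]
tcp_rot: [3.079, 0.622, 0.001]
contact_force: [-0.0, 0.2, -0.9]
grip_width: 0.0597
gripper_force: 0.0
```

{"fn": "drive_tool", "kwargs": {"increments": [[0,0,0,0],[0,0,0,0],[0,0,0,0],[0,0,0,0],[0,0,0,0],[0,0,0,0]], "gripper": -0.6}}

```text
time: 43.2
tool_pos: [0.6271, -0.0105, 0.1262]
tcp_rot: [-3.079, -0.622, -0.001]
contact_force: [-1.3, 1.8, 4.5]
grip_width: 0.0312
gripper_force: 60.0
```

```bash
cat > st.py <<'E'
from h import *
s=readout.read_state();r=s["tcp_rot"];print(s["tool_pos"].round(4),"yaw",(np.degrees(2*np.arctan2(r[1],r[0]))%180).round(2),"T",s["ft_torque"].round(3),"F",s["contact_force"].round(1),s["grip_width"])
E
python3 st.py
```

```text
[ 0.6271 -0.0105  0.1262] yaw 22.85 T [ 0.194  0.135 -0.037] F [-1.3  1.8  4.5] 0.03120095878758692
```

Now I twist clockwise in small steps and watch the torque.

{"fn": "drive_tool", "kwargs": {"increments": [[0,0,0,-2],[0,0,0,-2],[0,0,0,0],[0,0,0,0]]}}

```text
time: 43.53
tool_pos: [0.627, -0.0104, 0.1262]
tcp_rot: [3.098, 0.518, 0.0]
contact_force: [-1.7, 1.3, 5.1]
grip_width: 0.0315
gripper_force: 60.3
```

```bash
python3 st.py
```

```text
[ 0.627  -0.0104  0.1262] yaw 18.97 T [0.264 0.253 0.5  ] F [-1.7  1.3  5.1] 0.031486604372122855
```

{"fn": "drive_tool", "kwargs": {"increments": [[0,0,0,-2],[0,0,0,-2],[0,0,0,0],[0,0,0,0]]}}

```text
time: 43.87
tool_pos: [0.627, -0.0104, 0.1262]
tcp_rot: [3.113, 0.414, -0.0]
contact_force: [-1.6, 2.4, 6.2]
grip_width: 0.0311
gripper_force: 60.6
```

```bash
python3 st.py
```

```text
[ 0.627  -0.0104  0.1262] yaw 15.13 T [0.327 0.215 1.18 ] F [-1.6  2.4  6.2] 0.031138195754609993
```

The torque rises steeply, from 0.5 to 1.2 Nm over 4°, with no rotation. The screw is therefore on its end stop at 16.8, having started near 1.9. I'll ease it back about 1.2 rad into the firm 15–16 range.

{"fn": "drive_tool", "kwargs": {"increments": [[0,0,0,7],[0,0,0,7],[0,0,0,7],[0,0,0,7],[0,0,0,0],[0,0,0,0]]}}

```text
time: 44.37
tool_pos: [0.6274, -0.0108, 0.1262]
tcp_rot: [2.926, 1.142, 0.002]
contact_force: [-0.9, 0.6, 4.9]
grip_width: 0.0316
gripper_force: 60.3
```

```bash
python3 st.py
```

```text
[ 0.6274 -0.0108  0.1262] yaw 42.65 T [0.126 0.072 0.043] F [-0.9  0.6  4.9] 0.03164148748327083
```

{"fn": "drive_tool", "kwargs": {"increments": [[0,0,0,6],[0,0,0,6],[0,0,0,0],[0,0,0,0],[0,0,0,-5],[0,0,0,-5],[0,0,0,-5]]}}

```text
time: 44.95
tool_pos: [0.6274, -0.0109, 0.1262]
tcp_rot: [2.958, 1.057, 0.001]
contact_force: [-1.6, 0.5, 5.8]
grip_width: 0.0312
gripper_force: 60.5
```

```bash
python3 st.py
```

```text
[ 0.6274 -0.0109  0.1262] yaw 39.31 T [0.147 0.32  0.093] F [-1.6  0.5  5.8] 0.031249438913457276
```

{"fn": "drive_tool", "kwargs": {"increments": [[0,0,0,-4],[0,0,0,-3]]}}

```text
time: 45.12
tool_pos: [0.6272, -0.0106, 0.1262]
tcp_rot: [3.017, 0.877, 0.001]
contact_force: [-1.6, 1.1, 6.2]
grip_width: 0.0314
gripper_force: 60.4
```

```bash
python3 st.py
```

```text
[ 0.6272 -0.0106  0.1262] yaw 32.42 T [0.194 0.172 0.265] F [-1.6  1.1  6.2] 0.03135634551213727
```

Backing off dropped the torque to ~0.2 Nm, which confirms the end stop. I'm winding back to about 15.6.

{"fn": "drive_tool", "kwargs": {"increments": [[0,0,0,7],[0,0,0,7],[0,0,0,7],[0,0,0,7],[0,0,0,7],[0,0,0,7],[0,0,0,7],[0,0,0,0]]}}

```text
time: 45.78
tool_pos: [0.628, -0.011, 0.1262]
tcp_rot: [2.375, 2.054, 0.002]
contact_force: [0.9, 0.7, 4.6]
grip_width: 0.031
gripper_force: 60.3
```

```bash
python3 st.py
```

```text
[ 0.628  -0.011   0.1262] yaw 81.7 T [ 0.038 -0.111  0.07 ] F [0.9 0.7 4.6] 0.030972798657368055
```

{"fn": "drive_tool", "kwargs": {"increments": [[0,0,0,7],[0,0,0,7],[0,0,0,7],[0,0,0,3.3],[0,0,0,0],[0,0,0,0]]}}

```text
time: 46.28
tool_pos: [0.6284, -0.0109, 0.1262]
tcp_rot: [1.893, 2.504, 0.002]
contact_force: [2.8, 0.5, 4.1]
grip_width: 0.0313
gripper_force: 60.2
```

```bash
python3 st.py
```

```text
[ 0.6284 -0.0109  0.1262] yaw 105.81 T [ 0.16  -0.472 -0.038] F [2.8 0.5 4.1] 0.031299793233929216
```

{"fn": "drive_tool", "kwargs": {"increments": [[0,0,0,-4],[0,0,0,-4],[0,0,0,0],[0,0,0,0]]}}

```text
time: 46.62
tool_pos: [0.6276, -0.0109, 0.1262]
tcp_rot: [2.063, 2.367, 0.001]
contact_force: [0.6, 0.6, 4.7]
grip_width: 0.0313
gripper_force: 60.4
```

```bash
python3 st.py
```

```text
[ 0.6276 -0.0109  0.1262] yaw 97.85 T [ 0.059 -0.231 -0.047] F [0.6 0.6 4.7] 0.03129207294846022
```

{"fn": "drive_tool", "kwargs": {"increments": [[0.0004,0,0.004,0],[0,0,0.006,0],[0,0,0.008,0],[0,0,0.015,0],[0,0,0.02,0],[0,0,0.03,0],[0,0,0.03,0],[0,0,0,0]]}}

```text
time: 47.28
tool_pos: [0.6294, -0.0112, 0.2449]
tcp_rot: [2.054, 2.367, 0.006]
contact_force: [1.6, 0.5, -1.9]
grip_width: 0.0316
gripper_force: 61.2
```

{"fn": "drive_tool", "kwargs": {"increments": [[-0.01,-0.02,0,0],[-0.01,-0.03,0,0],[-0.01,-0.035,0,0],[-0.01,-0.035,0,0],[0,0,0,0],[0,0,0,0]]}}

```text
time: 47.78
tool_pos: [0.585, -0.1321, 0.2373]
tcp_rot: [-2.06, -2.365, 0.003]
contact_force: [-0.9, 0.7, -3.6]
grip_width: 0.0313
gripper_force: 61.1
```

```bash
python3 st.py
python3 - <<'E'
from h import *
f=grab("wrist","w12"); cv2.imwrite("pics/w12o.png",cv2.resize(f["img"],(800,600)))
J=np.load("J.npy");print(proj(f,[[.6285,-.011,.116]])*800/560)
E
```

```text
[ 0.585  -0.1321  0.2373] yaw 97.87 T [-0.007 -0.019 -0.005] F [-0.9  0.7 -3.6] 0.031338863572215235
[[516.32714643  74.95533413]]
```

View pics/w12o.png

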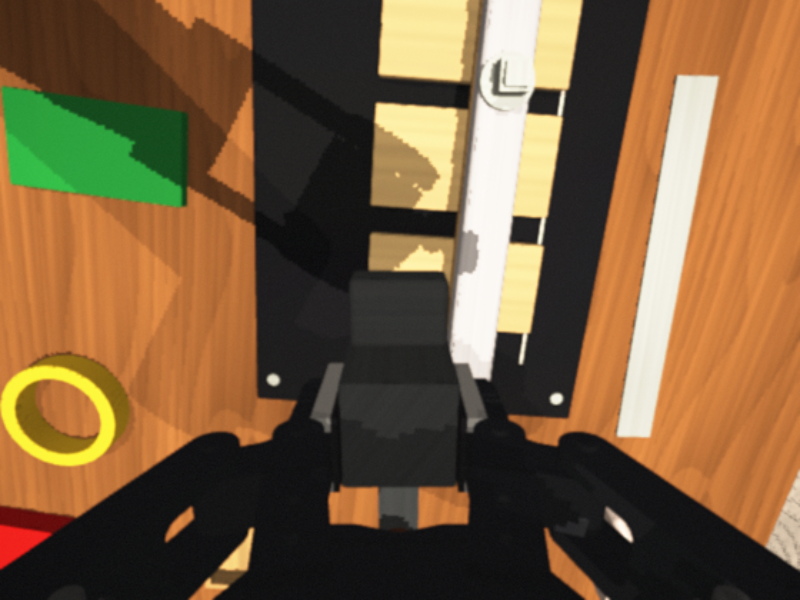

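Run:
```python
from h import *
f=load("w12");g=lambda q:np.array(q,float)/(800/560)-.15
w=unproj(f,g([(503,58),(502,91),(533,86)]),.116)[:,:2]
for a,b in((0,1),(1,2)):
    d=w[b]-w[a];print(np.degrees(np.arctan2(d[1],d[0])),np.hypot(*d))
c=f["img"][25:85,320:400];cv2.imwrite("pics/sq2.png",cv2.resize(c,(640,480),interpolation=2))
```

```text
-80.46808596010973 0.015375334110337188
16.363240643303563 0.015909105785683643
```

{"fn": "drive_tool", "kwargs": {"increments": [[-0.008,-0.02,0,6],[-0.01,-0.03,0,7],[-0.012,-0.035,0,7],[-0.012,-0.035,0,7],[-0.012,-0.035,0,7],[-0.012,-0.035,0,7],[-0.012,-0.035,0,7],[-0.008,-0.03,0,7]]}}

```text
time: 48.5
tool_pos: [0.5004, -0.3856, 0.2379]
tcp_rot: [-0.719, -3.055, -0.002]
contact_force: [0.3, 0.3, -4.4]
grip_width: 0.0311
gripper_force: 61.1
```

{"fn": "drive_tool", "kwargs": {"increments": [[-0.004,-0.015,0,7],[0,0,0,7],[0,0,0,7],[0,0,0,6.1],[0,0,0,0],[0,0,0,0]]}}

```text
time: 49.0
tool_pos: [0.4977, -0.3988, 0.238]
tcp_rot: [0.004, -3.14, -0.003]
contact_force: [-0.1, 0.0, -3.9]
grip_width: 0.0317
gripper_force: 61.1
```

View pics/sq2.png

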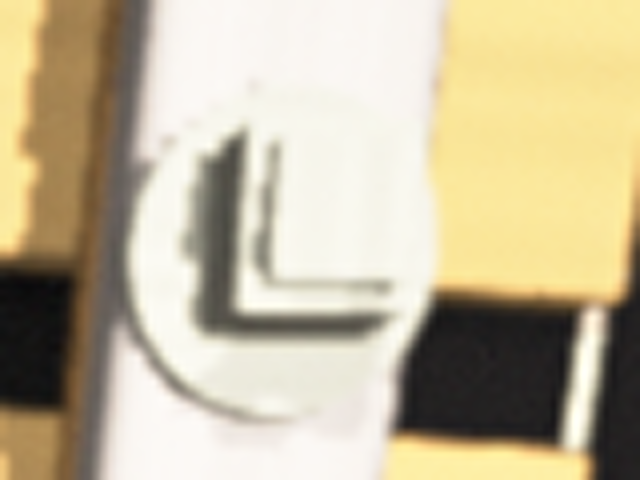

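```bash
python3 st.py
```

```text
[ 0.4977 -0.3988  0.238 ] yaw 0.14 T [ 0.021 -0.062 -0.025] F [-0.1  0.  -3.9] 0.031674848185730395
```

The square's yaw is ≈9°, matching screw ≈15.6, and blank edges are still at the line. Now I place the crank in the tray centre.

{"fn": "drive_tool", "kwargs": {"increments": [[-0.0022,-0.006,-0.01,0],[-0.0022,-0.0057,-0.03,0],[0,0,-0.035,0],[0,0,-0.035,0],[0,0,-0.03,0],[0,0,-0.02,0],[0,0,0,0],[0,0,0,0]]}}

```text
time: 49.67
tool_pos: [0.4924, -0.4114, 0.0771]
tcp_rot: [0.005, -3.139, -0.004]
contact_force: [-0.1, 0.0, -3.8]
grip_width: 0.0311
gripper_force: 60.9
```

{"fn": "drive_tool", "kwargs": {"increments": [[0.0005,0.0007,-0.015,0],[0,0,-0.012,0],[0,0,-0.007,0],[0,0,-0.004,0],[0,0,-0.002,0],[0,0,0,0],[0,0,0,0]]}}

```text
time: 50.25
tool_pos: [0.4938, -0.4119, 0.0393]
tcp_rot: [-0.006, 3.141, -0.001]
contact_force: [-0.7, -0.4, -2.9]
grip_width: 0.0309
gripper_force: 61.2
```

```bash
python3 st.py
```

```text
[ 0.4938 -0.4119  0.0393] yaw 0.21 T [ 0.006 -0.023  0.058] F [-0.7 -0.4 -2.9] 0.030927735523993412
```

{"fn": "drive_tool", "kwargs": {"increments": [[0,0.0012,-0.002,0],[0,0,-0.0015,0],[0,0,-0.001,0],[0,0,0,0],[0,0,0,0]]}}

```text
time: 50.67
tool_pos: [0.4938, -0.4104, 0.0353]
tcp_rot: [-0.006, 3.141, -0.001]
contact_force: [-0.2, 2.1, 3.5]
grip_width: 0.031
gripper_force: 62.0
```

Contact with the tray floor. Release and retreat up.

{"fn": "drive_tool", "kwargs": {"increments": [[0,0,0,0],[0,0,0,0],[0,0,0,0],[0,0,0,0],[0,0,0.01,0],[0,0,0.02,0],[0,0,0.035,0],[0,0,0.04,0]], "gripper": 0.4}}

```text
time: 51.33
tool_pos: [0.4924, -0.409, 0.1387]
tcp_rot: [0.006, -3.138, -0.006]
contact_force: [-0.6, -0.6, -0.8]
grip_width: 0.0599
gripper_force: 0.0
```

{"fn": "drive_tool", "kwargs": {"increments": [[0,0,0.04,0],[0,0,0.04,0],[-0.01,0.03,0.04,0],[-0.02,0.04,0.03,0],[-0.02,0.04,0.02,0],[-0.01,0.03,0.01,0],[0,0,0,0],[0,0,0,0]]}}

```text
time: 52.0
tool_pos: [0.4427, -0.2896, 0.3041]
tcp_rot: [-0.009, 3.139, -0.004]
contact_force: [-0.1, -0.6, -1.2]
grip_width: 0.0597
gripper_force: 0.0
```

Run:
```python
from h import *
a=grab("wrist","w13");b=grab("top","t13");print(readout.read_state()["time"],readout.read_state()["tool_pos"])
cv2.imwrite("pics/fin.png",np.hstack([cv2.resize(a["img"],(400,300)),cv2.resize(b["img"][110:260,160:430],(400,300))[:, :]]) if 0 else np.vstack([cv2.resize(b["img"][120:250,170:430],(600,300),interpolation=2),cv2.resize(a["img"],(600,300))]))
```

```text
52.1 [ 0.44323335 -0.29139805  0.30271931]
```

View pics/fin.png

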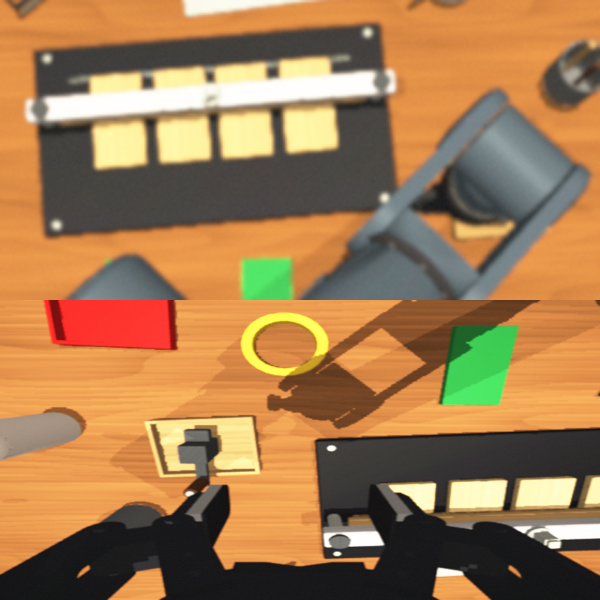

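```bash
python3 -c "
from plant import ctrl;print(ctrl.hand_in())"
```

```text
the job is handed in; nothing more can be done
None
```

The job is handed in at 52 s: all four blanks are clamped within about 1 mm of the line, and the crank is upright in the middle of its tray. Two caveats: winding ran the screw onto its end stop, so I backed it off about 1.2 rad to an estimated 15.6, and I viewed 18 pictures where the limit was 14.

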